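Dry the scrapers in the bench dryer

TASK

Put every scraper on the bench through the dryer: press the release so the tray pops out, slide each scraper's blade fully into a slot of its own in the rail at the back of the tray, so that its handle drops behind the sill, and let go, then push the tray home until it clicks and stays. With the tray shut and all blades still in their slots, pull the fan knob up to its detent, let the fan blow for at least five seconds, and push the knob fully back in. Leave the tray shut with the scrapers in it, and leave everything else on the bench where it is.

Things in the scene. Friction and masses are not known exactly. Their poses are not given: they have to be found in the camera images.
- handle0 (a point): scraper 0 (may be absent): a flat scraper lying flat, 110 mm long over all. Wooden handle 60 long x 24 wide x 24 mm high with a square section; steel blade 46 wide x 3 mm thick leaves the handle's front end half-way up its height (12 mm above its underside) and runs 50 mm on. This point is the centre of the handle; x points along the tool to the blade's edge, z up (the tool is the same either way up). Mass about 0.12 kg
- blade_tip0 (a point): middle of the front edge of scraper 0's blade, 80 mm ahead of its handle's centre
- handle1 (a point): scraper 1 (may be absent): a flat scraper lying flat, 110 mm long over all. Wooden handle 60 long x 24 wide x 24 mm high with a square section; steel blade 46 wide x 3 mm thick leaves the handle's front end half-way up its height (12 mm above its underside) and runs 50 mm on. This point is the centre of the handle; x points along the tool to the blade's edge, z up (the tool is the same either way up). Mass about 0.12 kg
- blade_tip1 (a point): middle of the front edge of scraper 1's blade, 80 mm ahead of its handle's centre
- handle2 (a point): scraper 2 (may be absent): a flat scraper lying flat, 110 mm long over all. Wooden handle 60 long x 24 wide x 24 mm high with a square section; steel blade 46 wide x 3 mm thick leaves the handle's front end half-way up its height (12 mm above its underside) and runs 50 mm on. This point is the centre of the handle; x points along the tool to the blade's edge, z up (the tool is the same either way up). Mass about 0.12 kg
- blade_tip2 (a point): middle of the front edge of scraper 2's blade, 80 mm ahead of its handle's centre
- handle3 (a point): scraper 3 (may be absent): a flat scraper lying flat, 110 mm long over all. Wooden handle 60 long x 24 wide x 24 mm high with a square section; steel blade 46 wide x 3 mm thick leaves the handle's front end half-way up its height (12 mm above its underside) and runs 50 mm on. This point is the centre of the handle; x points along the tool to the blade's edge, z up (the tool is the same either way up). Mass about 0.12 kg
- blade_tip3 (a point): middle of the front edge of scraper 3's blade, 80 mm ahead of its handle's centre
- tray_front (a point): centre of the outer face of the tray's black front panel (320 wide x 54 high x 8 mm thick, 33 mm above the bench); moves with the tray. x points into the dryer (the way the tray is pushed home and the blades go in), z up
- tray_floor (a point): middle of the open-topped tray's floor, on its surface, 12 mm above the bench; x points into the dryer. Floor 274 wide, side walls 32, front panel 60 mm above the bench. A rail 29 mm high crosses its rear, four letter-box slots side by side facing the panel, mouths 122 mm from the panel's inside. A sill 4.5 mm high, 6 mm thick crosses the floor, 90 mm before the mouths: handles drop in between
- slot0 (a point): slot 0, counted from the right seen from the robot, 62 mm apart: where the middle of a seated blade's edge lies, 22 mm behind the slot's mouth, 12 mm above the tray's floor. A slot is 52 wide, 25 deep, closed behind, open from 6 to 22 mm above the floor, so a blade goes in with the handle 5 to 7 mm above the floor (clear of the sill), then is let down onto it. x points in, z up
- slot1 (a point): slot 1, counted from the right seen from the robot, 62 mm apart: where the middle of a seated blade's edge lies, 22 mm behind the slot's mouth, 12 mm above the tray's floor. A slot is 52 wide, 25 deep, closed behind, open from 6 to 22 mm above the floor, so a blade goes in with the handle 5 to 7 mm above the floor (clear of the sill), then is let down onto it. x points in, z up
- slot2 (a point): slot 2, counted from the right seen from the robot, 62 mm apart: where the middle of a seated blade's edge lies, 22 mm behind the slot's mouth, 12 mm above the tray's floor. A slot is 52 wide, 25 deep, closed behind, open from 6 to 22 mm above the floor, so a blade goes in with the handle 5 to 7 mm above the floor (clear of the sill), then is let down onto it. x points in, z up
- slot3 (a point): slot 3, counted from the right seen from the robot, 62 mm apart: where the middle of a seated blade's edge lies, 22 mm behind the slot's mouth, 12 mm above the tray's floor. A slot is 52 wide, 25 deep, closed behind, open from 6 to 22 mm above the floor, so a blade goes in with the handle 5 to 7 mm above the floor (clear of the sill), then is let down onto it. x points in, z up
- tray (a joint): how far the tray stands out of the dryer, m: 0 latched home, 0.15 fully popped out. A spring drives it out (7.5 N at home, 3 N when out); pushed in as far as about 0, it clicks and stays (it can be pushed 5 mm further, to a stop, and springs back to 0); the click itself takes about 3 N more. Left short of that it comes out again
- release_top (a point): middle of the top of the round grey release button (36 mm across, stands 17 mm above the flat top of the dryer, which is 80 mm above the bench). Pressed straight down it travels 9 mm: about 2.5 N to start, 5.6 N at the bottom; the tray comes free after 6 to 7 mm; it springs back up
- knob_mid (a point): centre of the black push-pull fan knob on top of the dryer, 130 mm to the left of the release: a round head 36 mm across and 24 mm high on a thin stem; pushed in, the underside of the head is 18 mm above the dryer's top. It is pulled straight up and pushed straight down
- fan_knob (a joint): how far the fan knob is pulled up, m: 0 pushed in (off), 0.0155 to 0.018 out on its detent (on); it takes about 5 N to pass the detent either way, and springs past the middle
- pad0: worn brake pad, 120 x 46 x 16 mm, flat on the bench behind the scrapers; not part of the job. Origin at the centre of its underside
- pad1: second worn brake pad, the same, to the left of the dryer; not part of the job. Origin at the centre of its underside
- wrench: steel wrench lying on the bench to the right of the dryer; not part of the job. Origin at the centre of its underside
- screwdriver: screwdriver lying near the robot's base; not part of the job. Origin at the centre of its underside
- marker: white paint marker, 130 mm long, lying to the left of the base; not part of the job. Origin at the centre of its underside
- cup: clear plastic cup, 90 mm across and 100 mm high, to the left of the dryer; not part of the job. Origin at the centre of its underside
There are look-alikes about, which are no part of the job. Leave any blue or purple look-alike of the part that bears handle1 alone.

How it is judged:
By the outcome, as a careful person would: the job done as asked, in the order asked, and still so for the second after the job is handed in, with the robot touching nothing.
Of scraper0, scraper1, scraper2, scraper3 only 3 to 4 are there at a start; the rules pass over those that are not, and their reading is None.
At some moment in a run one of scraper0, scraper1, scraper2, scraper3 may be knocked a few centimetres aside while the robot is not near it.
Once in a run the grip may slacken for a moment while it holds something.
It also fails if it takes over 208 s, if anything falls off the work surface, if the arm or the gripper's body presses on something with over 40 N, if the wrist force passes 120 N, or if a joint passes its speed limit or range.

ROBOT

A 7-joint arm with a two-finger parallel gripper is mounted at the origin on the work surface. World frame = base frame: x ahead of the robot, y to its left, z up, the work surface at z = 0. Lengths are in m, angles in rad, forces in N, time in s.
With the tool pointing down it reaches from about 0.4 to 0.875 m from the base axis. Payload 19.3 kg.
Tool frame: the origin (TCP) lies midway between the tips of the shut fingers; the grasp point (between the pads) lies 19 mm behind it (bot.tcp_to_grasp is the distance from the TCP to the grasp point, in m); z points along the fingers, y is the direction in which the jaws open and shut (so a half turn about z gives the same grasp; the last joint's range is limited). The gripper opens to 85 mm and grips with 20 to 120 N. Pads are 22 mm wide; open, the fingers measure 114 mm over their backs; the gripper's body (76 mm by 85 mm) begins 54 mm behind the grasp point. The pads swing forward as they close: fully open they stand 13 mm farther back than shut.
Start: joints at [-1.364, 0.521, -0.036, 1.599, 0.021, 1.021, -0.113], TCP at [0.171, 0.601, 0.231] pointing down, gripper open.
Joint ranges: [-2.91, 2.91], [-0.3, 2.13], [-1.5, 1.42], [0.17, 2.43], [-1.26, 4.41], [0.16, 1.93], [-2.52, 2.52]. Speed limits (rad/s): [1.89, 1.89, 2.39, 2.39, 3.01, 3.01, 3.01].

INTERFACE

Orientations are given as [roll, pitch, yaw] about the fixed x, y, z axes, in that order (R = Rz(yaw) Ry(pitch) Rx(roll)).
In Python, from workcell import bot gives the robot as it stands. The module is installed in compiled form; this text tells all that it offers.
- The arm moves only by the tool drive_tool, never from a script. Its argument "series" is a list of rows, each a list of 5 numbers: the opening in per cent of the stroke, from 0 (shut) to 100 (fully open), then the shift along the world's x, y, z in m, then the turn about the world's z in rad. A call has 1 to 12 rows; each row shifts and turns the pose as measured when the row begins; what a row does not reach is not made up. A row lasts 1/10 s, in which the tool goes at most 50 mm and 8.59 degrees, less where a joint would pass 70% of its speed; a pose out of reach is approached as far as the arm can. A call with a gripper value outside its range is refused whole. The fingers move at their own pace and stop on an object; "newtons" is the grip in N (left out, the last holds). Time passes only in rows, so rows that do not move let the fingers close. It gives the time, the measured TCP pose, the force and the opening at its end, in the units of the state.
- bot.observe(): the state, without advancing time (a new reading comes with each control period).
- bot.grab_frame(name): name is "scene" or "top" or "wrist"; returns the picture (384x512x3 uint8, red, green, blue); there is no depth.
- bot.camera_info(name): a dict with "fx", "fy", "cx", "cy" (pixels), "cam_to_world" (4x4, takes a point from camera to world coordinates). Camera axes: x right, y down, z forward; pixel columns grow to the right and rows downward; lengths in m; the calibration is good to about 2 mm. A picture is of the moment at which its call begins: read the wrist's pose just before it. camera_info takes no time and is no camera call; for the wrist camera it gives the pose at the moment of the call.
- bot.job_done(): hands the job in, once; it reports no verdict.
Trained networks look in the newest picture that a camera, given by its name, has taken for a name from the list of things; names that differ only in an ending like _2 or _b are one class to them, and where a whole thing is asked for, a point or a joint stands for the part that bears it (a point fixed in the world has none). Each returns a list of dicts, best first, with "conf" (0 to 1); they miss things now and then, are a little off and sometimes report something else, mostly with a low value. They report only what shows in the picture. A call takes as long as a camera call. They do not tell look-alikes from the thing itself.
- bot.masks_of(camera, target): "mask" (384x512 bool, what is visible of it) and "point" ([column, row] in pixels, amid what is visible of it).
The state is a dict: "clock": time; "qpos": joint angles; "qd": joint speeds; "joint_efforts": joint torques, N m; "position": TCP position; "tool_rot": TCP orientation; "force": force on the tool from outside, world axes, zero at the start; "moment": the same for the moment, N m; "grip_width": finger opening in m.
Only numpy, scipy, OpenCV 4.12 (cv2) and the standard library are available. Lean on these libraries where they do the work, as an engineer would, in place of code of your own. Each camera call takes 0.05 s, during which the arm holds its last target.

## Working session

There is one attempt and no reset: what is moved stays moved. The work goes in short steps, Python scripts to look and compute and a tool call to move; the robot and the scene stay as the last step left them, time stands still between calls to the robot, and variables do not carry over. Pictures are saved under pics/ and viewed, and the job is handed in when it is done.

Besides the shell and the picture viewer there is one more tool, called after "Emit:" as name(argument=value, ...), one argument or row to a line, values as JSON. drive_tool: Moves the arm, as the interface text tells. Its arguments: {"type":"object","properties":{"series":{"type":"array","items":{"type":"array","items":{"type":"number"}}},"newtons":{"type":"number"}},"required":["series"]}

```bash
mkdir -p pics
python3 - <<'E'
from workcell import bot
import cv2
s=bot.observe();print(s)
for n in("scene","top","wrist"):
    im=bot.grab_frame(n);cv2.imwrite(f"pics/{n}0.png",cv2.resize(im[:,:,::-1],(768,576)))
    c=bot.camera_info(n);print(n,c)
E
```

```text
{'clock': 0.0, 'qpos': array([-1.36418066,  0.52202184, -0.0363191 ,  1.59997187,  0.02120514,
        1.02110673, -0.11282682]), 'qd': array([-1.85186847e-03, -1.84244641e-03,  3.21605271e-04,  8.50623881e-05,
        6.43961271e-04, -8.25922489e-04, -1.02865988e-03]), 'joint_efforts': array([-1.16759802e-03, -9.27118707e+01,  1.97943114e+00, -3.69940960e+01,
        1.78301398e-02,  8.07250181e-03, -7.22846994e-05]), 'position': array([0.17076083, 0.6008838 , 0.23073389]), 'tool_rot': array([-3.14047346e+00,  8.81619311e-05,  2.86473508e+00]), 'force': array([-0.00766274, -0.1063893 , -0.81367948]), 'moment': array([ 0.00986734, -0.01337147, -0.04534336]), 'grip_width': 0.08523361199988322}
scene {'fx': 361.615436452353, 'fy': 361.615436452353, 'cx': 254.19494144000024, 'cy': 191.43976035872262, 'cam_to_world': array([[ 0.01629866,  0.59848586, -0.80096756,  1.52186862],
       [ 0.99986154, -0.00706773,  0.01506487, -0.05096356],
       [ 0.00335509, -0.8011022 , -0.59851818,  0.81513927],
       [ 0.        ,  0.        ,  0.        ,  1.        ]])}
top {'fx': 483.9709725393643, 'fy': 483.9709725393643, 'cx': 253.1890397468708, 'cy': 195.77314561094897, 'cam_to_world': array([[ 0.01945576, -0.98563028,  0.16779283,  0.2963159 ],
       [-0.99980033, -0.01841453,  0.00775931, -0.01896967],
       [-0.00455799, -0.16791029, -0.98579174,  1.515597  ],
       [ 0.        ,  0.        ,  0.        ,  1.        ]])}
wrist {'fx': 280.6561922367029, 'fy': 280.6561922367029, 'cx': 255.7440258423608, 'cy': 194.11732036977253, 'cam_to_world': array([[ 2.73258592e-01,  9.19964255e-01,  2.81061401e-01,
         9.84211470e-02],
       [ 9.61940595e-01, -2.61278296e-01, -8.00246480e-02,
         6.20727992e-01],
       [-1.84571854e-04,  2.92231794e-01, -9.56347502e-01,
         3.74388082e-01],
       [ 0.00000000e+00,  0.00000000e+00,  0.00000000e+00,
         1.00000000e+00]])}
```

View pics/scene0.png

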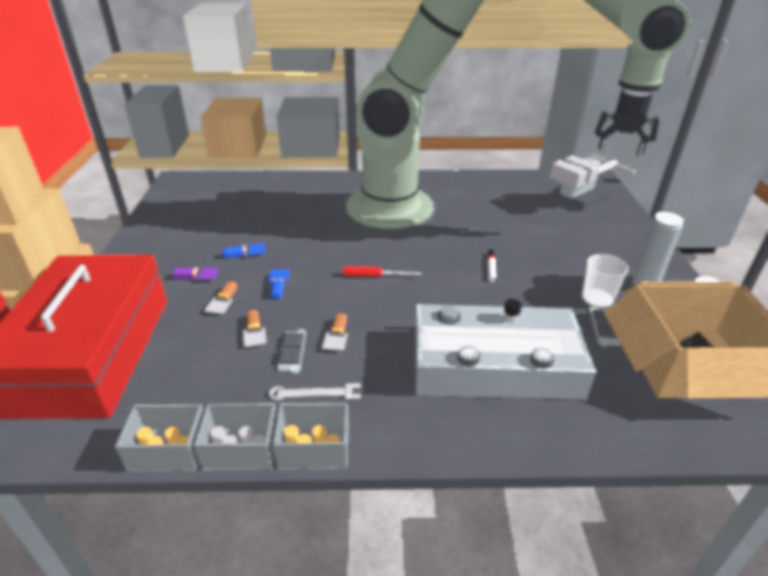

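View pics/top0.png

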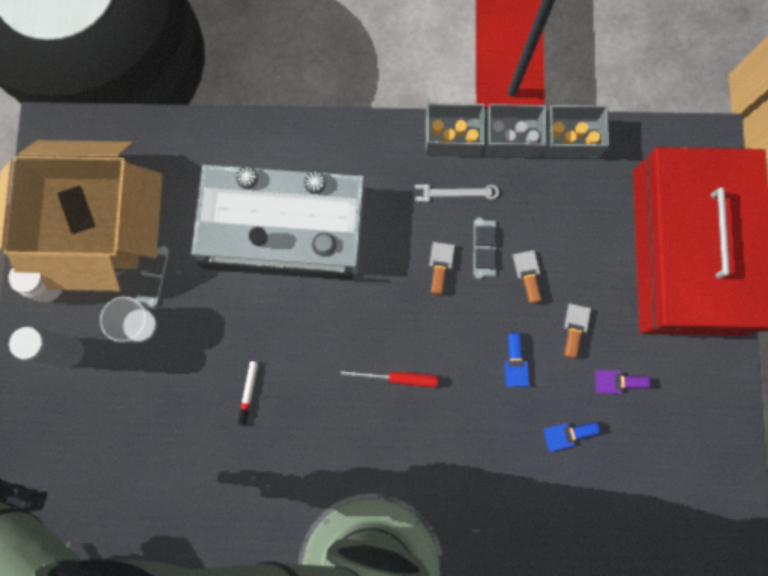

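View pics/wrist0.png

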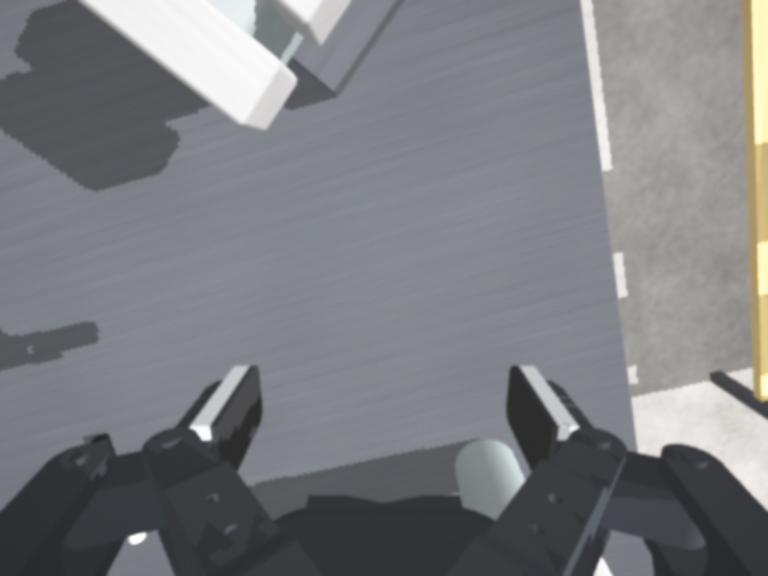

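The top picture shows three orange-handled, steel-bladed scrapers (768-px picture: (440,268), (528,276), (576,330)). It also shows blue look-alikes at (516,360) and (572,435) and a purple one at (622,382), which I leave alone. The dryer has its black knob at (259,236) and its grey release at (323,243). Measuring these now.

```bash
cat > h.py <<'E'
from workcell import bot
import cv2, numpy as np
def ray(cam,p,z,c=None):
    c=c or bot.camera_info(cam);T=c["cam_to_world"]
    d=T[:3,:3]@np.array([(p[0]-c["cx"])/c["fx"],(p[1]-c["cy"])/c["fy"],1]);o=T[:3,3]
    return o+d*(z-o[2])/d[2]
def proj(cam,P,c=None):
    c=c or bot.camera_info(cam);T=np.linalg.inv(c["cam_to_world"]);q=T[:3,:3]@np.array(P)+T[:3,3]
    return np.array([c["fx"]*q[0]/q[2]+c["cx"],c["fy"]*q[1]/q[2]+c["cy"]])
def snap(cam,name,box=None):
    c=bot.camera_info(cam);im=bot.grab_frame(cam)
    o=im[:,:,::-1]
    if box: o=o[box[1]:box[3],box[0]:box[2]]
    f=min(800/o.shape[1],600/o.shape[0])
    cv2.imwrite(f"pics/{name}.png",cv2.resize(o,None,fx=f,fy=f,interpolation=cv2.INTER_CUBIC));return im,c
def scrapers(cam,im,c):
    """orange handles + bright blades -> poses"""
    hsv=cv2.cvtColor(im,cv2.COLOR_RGB2HSV)
    m=((hsv[...,0]>5)&(hsv[...,0]<16)&(hsv[...,1]>140)&(hsv[...,2]>90)).astype(np.uint8)
    n,l,st,ce=cv2.connectedComponentsWithStats(m)
    return [(ce[i].round(1),st[i,4]) for i in range(1,n) if st[i,4]>40],l
E
python3 - <<'E'
from h import *
im,c=snap("top","t1",(270,140,450,320))
print(bot.observe()["clock"])
print(scrapers("top",im,c)[0])
for n,z in(("handle0",.024),("blade_tip0",.0135),("release_top",.097),("knob_mid",.11),("tray_front",.03)):
    for r in bot.masks_of("top",n):
        p=r["point"];print(n,round(r["conf"],2),np.round(p,1),r["mask"].sum(),ray("top",p,z).round(4))
E
```

```text
0.2
[(array([291.7, 186.6]), np.int32(106)), (array([354.5, 192.4]), np.int32(122)), (array([381.3, 228.8]), np.int32(125))]
handle0 0.93 [375.3 288.9] 421 [ 0.2715 -0.382   0.024 ]
handle0 0.81 [293.5 173.5] 374 [ 0.6237 -0.1328  0.024 ]
handle0 0.81 [384.4 217.1] 384 [ 0.4908 -0.4151  0.024 ]
handle0 0.61 [351.9 183.8] 427 [ 0.5941 -0.3161  0.024 ]
handle0 0.59 [343.7 243.6] 394 [ 0.4064 -0.2881  0.024 ]
handle0 0.59 [407.9 256.5] 363 [ 0.3708 -0.4837  0.024 ]
blade_tip0 0.97 [411.9 252.5] 431 [ 0.3838 -0.4997  0.0135]
blade_tip0 0.96 [379.1 290. ] 444 [ 0.2683 -0.396   0.0135]
blade_tip0 0.82 [382.9 215.3] 359 [ 0.4977 -0.4134  0.0135]
blade_tip0 0.82 [345.7 243.5] 414 [ 0.4076 -0.2962  0.0135]
blade_tip0 0.79 [352.6 180.2] 415 [ 0.6078 -0.3205  0.0135]
blade_tip0 0.56 [294.2 177.8] 363 [ 0.6121 -0.1359  0.0135]
blade_tip0 0.31 [185.8 177.9] 902 [0.6055 0.2076 0.0135]
blade_tip0 0.15 [323.8 164. ] 539 [ 0.6587 -0.2298  0.0135]
release_top 0.45 [214.2 163.9] 107 [0.6328 0.1114 0.097 ]
knob_mid 0.48 [351.  180.2] 387 [ 0.5877 -0.2964  0.11  ]
knob_mid 0.45 [170.9 158.5] 127 [0.6439 0.2401 0.11  ]
knob_mid 0.36 [270.4 250.4] 284 [ 0.3764 -0.0608  0.11  ]
tray_front 0.75 [183.7 179.6] 833 [0.5965 0.2115 0.03  ]
```

View pics/t1.png

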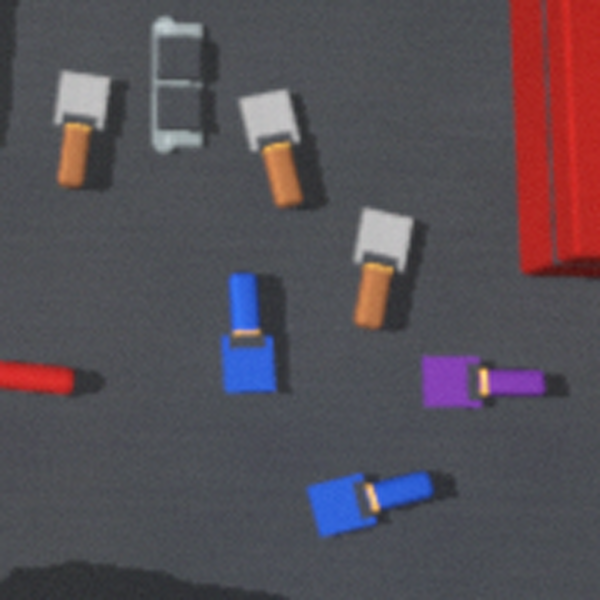

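Run:
```python
from h import *
im,c=snap("top","t2",(110,95,260,195))
for n in("slot0","tray_floor","fan_knob","tray"):
    for r in bot.masks_of("top",n):
        print(n,round(r["conf"],2),np.round(r["point"],1),r["mask"].sum())
hsv=cv2.cvtColor(im,cv2.COLOR_RGB2HSV)
_,l=scrapers("top",im,c)
# scraper pose: orange comp axis + blade
V=im.astype(int)
blade=((V.min(2)>135)&(V.max(2)-V.min(2)<25)).astype(np.uint8)
n,bl,st,ce=cv2.connectedComponentsWithStats(blade)
sc,_=scrapers("top",im,c)
for h,a in sc:
    j=min(range(1,n),key=lambda i:np.hypot(*(ce[i]-h)) if st[i,4]>80 else 1e9)
    H=ray("top",h,.022,c);B=ray("top",ce[j],.0135,c);d=B-H
    print("scr",h,ce[j].round(1),st[j,4],H.round(4),B.round(4),"yaw",np.degrees(np.arctan2(d[1],d[0])).round(1),"dist",np.hypot(d[0],d[1]).round(4))
```

```text
slot0 0.58 [185.9 176. ] 848
tray_floor 0.72 [184.  178.1] 859
fan_knob 0.67 [104.  185.1] 483
tray 0.68 [275.8 249. ] 280
tray 0.63 [183.6 178.2] 815
tray 0.47 [170.8 156.3] 94
scr [291.7 186.7] [294.2 168.4] 195 [ 0.5817 -0.1275  0.022 ] [ 0.6428 -0.1358  0.0135] yaw -7.7 dist 0.0617
scr [354.5 192.5] [350.  174.4] 197 [ 0.5669 -0.3242  0.022 ] [ 0.6265 -0.3124  0.0135] yaw 11.1 dist 0.0608
scr [381.3 228.7] [384.7 210.3] 207 [ 0.4547 -0.4051  0.022 ] [ 0.5136 -0.4194  0.0135] yaw -13.6 dist 0.0606
```

View pics/t2.png

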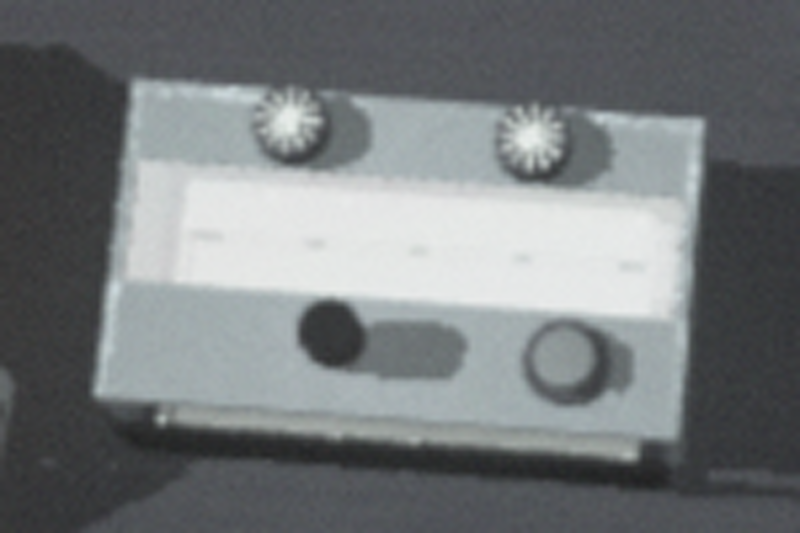

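Run:
```python
from h import *
s=800/150
for nm,p,z in(("rel",(568,356),.097),("knob",(331,332),.122),("FL",(95,400),.08),("FR",(680,440),.08),("BL",(133,80),.08),("BR",(704,118),.08),("panelL",(155,420),.06),("panelR",(640,455),.06)):
    print(nm,ray("top",(110+p[0]/s,95+p[1]/s),z).round(4))
```

```text
rel [0.6396 0.1047 0.097 ]
knob [0.6448 0.2346 0.122 ]
FL [0.613 0.375 0.08 ]
FR [0.5959 0.0409 0.08  ]
BL [0.804  0.3649 0.08  ]
BR [0.7869 0.0318 0.08  ]
panelL [0.6063 0.3451 0.06  ]
panelR [0.5909 0.0646 0.06  ]
```

Emit:
drive_tool(
  series=[
    [0, 0.035, -0.035, 0, 0.02],
    [0, 0.035, -0.035, 0, 0.02],
    [0, 0.035, -0.035, 0, 0.02],
    [0, 0.035, -0.035, 0, 0.02],
    [0, 0.035, -0.035, 0, 0.02],
    [0, 0.035, -0.035, 0, 0.02],
    [0, 0.035, -0.035, 0, 0.02],
    [0, 0.035, -0.035, 0, 0.02],
    [0, 0.035, -0.035, 0, 0.02],
    [0, 0.035, -0.035, 0, 0.02],
    [0, 0.035, -0.035, 0, 0.02],
    [0, 0.035, -0.035, 0, 0],
  ],
)

```text
clock: 1.9
position: [0.5888, 0.1768, 0.2325]
tool_rot: [3.137, -0.0, 3.107]
force: [0.4, 1.1, 0.5]
grip_width: -0.0005
```

Emit:
drive_tool(
  series=[
    [0, 0.025, -0.036, -0.02, -0.017],
    [0, 0.025, -0.036, -0.03, 0],
    [0, 0, 0, -0.035, 0],
    [0, 0, 0, -0.025, 0],
    [0, 0, 0, 0, 0],
  ],
)

```text
clock: 2.4
position: [0.6429, 0.0958, 0.1218]
tool_rot: [3.139, 0.005, 3.079]
force: [0.5, 0.4, -0.4]
grip_width: -0.0003
```

Run:
```python
from h import *
s=bot.observe();print(s["clock"],s["position"],s["tool_rot"],s["force"])
snap("scene","s1",(260,180,420,280))
snap("wrist","w1")
```

```text
2.4 [0.64293991 0.09584755 0.12179212] [3.13916793 0.00471894 3.07893169] [ 0.53578326  0.36821666 -0.38941975]
```

View pics/w1.png

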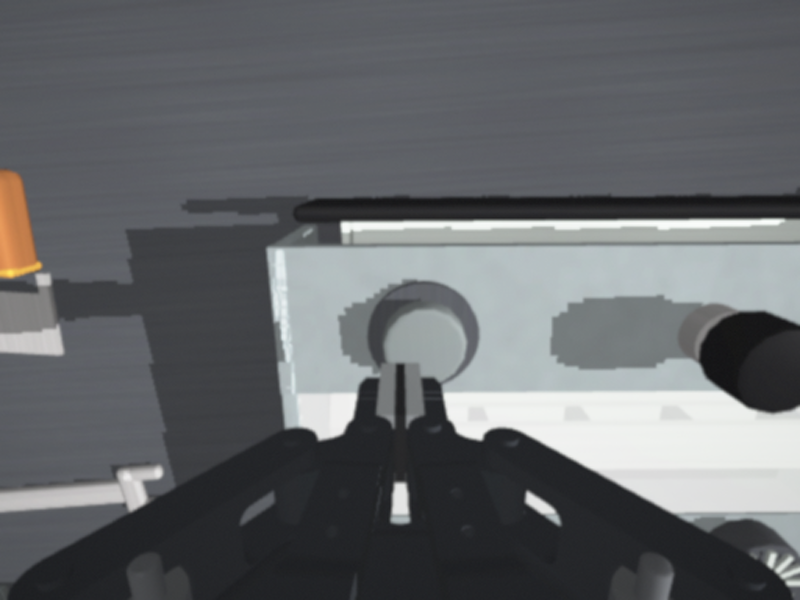

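View pics/s1.png

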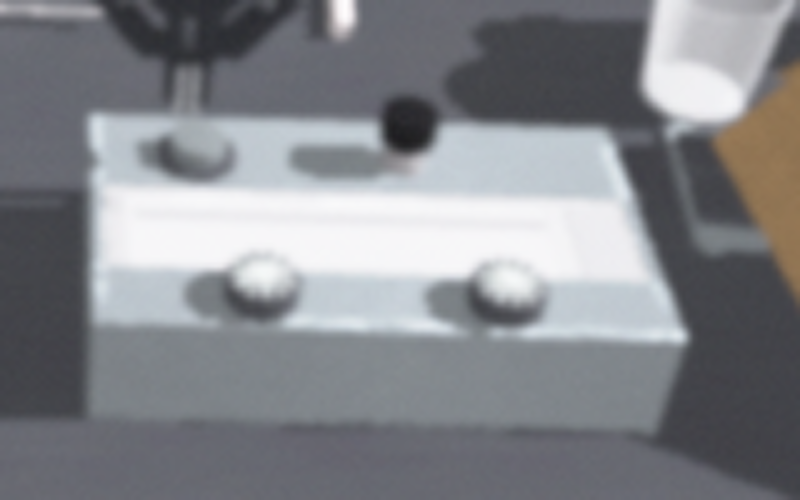

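Run:
```python
from h import *
k=800/512
for n,p,z in(("rel",(427,340),.097),("knobtop",(772,375),.122)): print(n,ray("wrist",(p[0]/k,p[1]/k),z).round(4))
print(proj("wrist",bot.observe()["position"])*k)
```

```text
rel [0.6387 0.1084 0.097 ]
knobtop [0.6504 0.234  0.122 ]
[401.55504742 385.67509859]
```

Emit:
drive_tool(
  series=[
    [0, -0.004, 0.009, 0, 0.01],
    [0, 0, 0, -0.012, 0],
    [0, 0, 0, -0.01, 0],
    [0, 0, 0, -0.006, 0],
    [0, 0, 0, -0.005, 0],
    [0, 0, 0, -0.005, 0],
  ],
)

```text
clock: 3.1
position: [0.6419, 0.1097, 0.0902]
tool_rot: [3.135, 0.016, 3.094]
force: [-1.7, -0.5, 4.6]
grip_width: -0.0002
```

Emit:
drive_tool(
  series=[
    [0, 0, 0, -0.004, 0],
    [0, 0, 0, 0, 0],
    [0, 0, 0, 0.03, 0],
    [0, 0, 0, 0.05, 0],
    [0, 0, 0, 0.05, 0],
    [0, 0, 0, 0, 0],
  ],
)

```text
clock: 3.7
position: [0.641, 0.1089, 0.2212]
tool_rot: [3.135, 0.014, 3.093]
force: [0.3, -0.1, -0.2]
grip_width: 0.0001
```

Run:
```python
from h import *
s=bot.observe();print(s["clock"],s["position"],s["tool_rot"],s["force"])
snap("wrist","w2")
snap("top","t3",(100,80,420,300))
```

```text
3.7 [0.64099349 0.10888625 0.22115628] [3.13528006 0.01372429 3.09263241] [ 0.3490418  -0.09060296 -0.20222888]
```

View pics/w2.png

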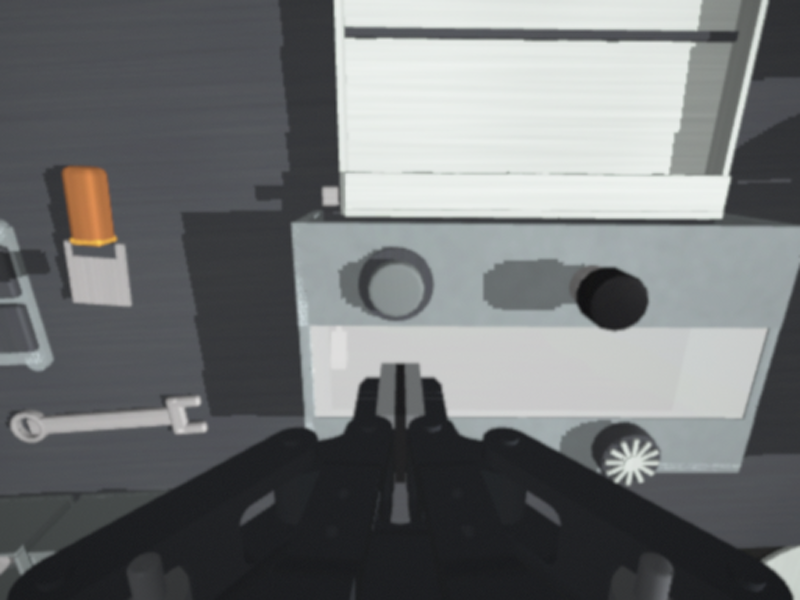

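View pics/t3.png

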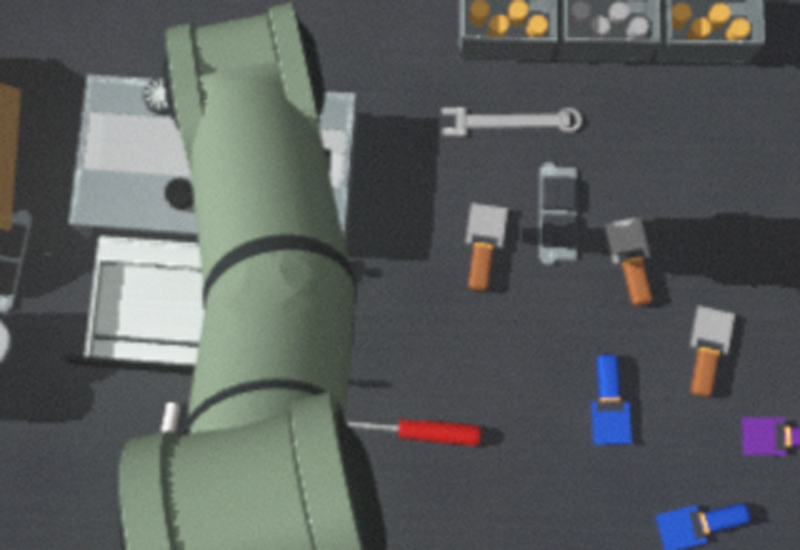

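The tray has popped out: its rail is at (340–730, 172–217) and its sill at row 33 in the wrist picture. Next I rise and move over the tray to measure it.

Emit:
drive_tool(
  series=[
    [30, -0.03, 0.035, 0.03, 0],
    [30, -0.03, 0.035, 0.03, 0],
    [30, -0.03, 0.02, 0.02, 0],
    [30, 0, 0, 0, 0],
    [30, 0, 0, 0, 0],
  ],
)

```text
clock: 4.3
position: [0.5461, 0.1963, 0.2874]
tool_rot: [-3.141, -0.003, 3.092]
force: [0.6, -0.8, -0.9]
grip_width: 0.0255
```

Run:
```python
from h import *
s=bot.observe();print(s["clock"],s["position"],s["tool_rot"],s["force"])
im,c=snap("wrist","w3");np.save("w3.npy",im);import pickle;pickle.dump(c,open("w3c.pkl","wb"))
```

```text
4.3 [0.54605034 0.19625772 0.28740111] [-3.14128116e+00 -2.71038635e-03  3.09170510e+00] [ 0.57824802 -0.81907485 -0.92214503]
```

View pics/w3.png

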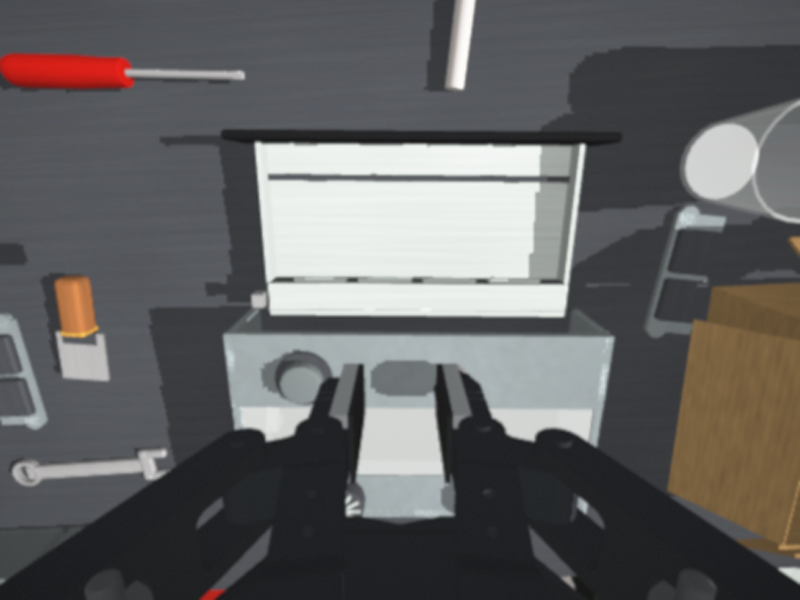

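Run:
```python
from h import *
import pickle
im=np.load("w3.npy");c=pickle.load(open("w3c.pkl","rb"))
o=im[75:210,135:405,::-1];cv2.imwrite("pics/w3z.png",cv2.resize(o,None,fx=2.96,fy=2.96,interpolation=cv2.INTER_CUBIC))
k=800/512
for n,p,z in(("railL",(270,283),.041),("railR",(570,283),.041),("pL",(222,132),.06),("pR",(620,134),.06),("sillL",(268,176),.0165),("sillR",(570,178),.0165),("rel",(303,381),.097),("fr",(228,337),.08),("fl",(612,337),.08)):
    print(n,ray("wrist",(p[0]/k,p[1]/k),z,c).round(4))
```

```text
railL [0.5639 0.0759 0.041 ]
railR [0.5777 0.3506 0.041 ]
pL [0.4352 0.0607 0.06  ]
pR [0.4524 0.3751 0.06  ]
sillL [0.4701 0.0799 0.0165]
sillR [0.4855 0.3539 0.0165]
rel [0.6365 0.1098 0.097 ]
fr [0.6003 0.0459 0.08  ]
fl [0.6167 0.3744 0.08  ]
```

View pics/w3z.png

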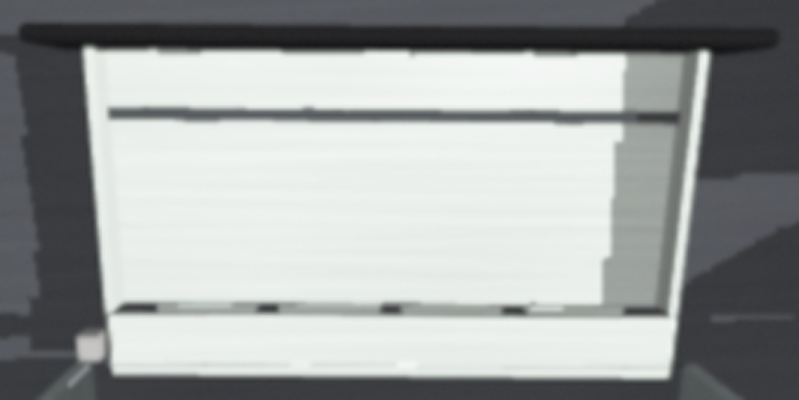

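Emit:
drive_tool(
  series=[
    [50, 0.01, -0.045, 0, -0.02],
    [50, 0.01, -0.045, 0, -0.02],
    [50, 0.01, -0.045, -0.01, -0.02],
    [50, 0.01, -0.045, -0.02, -0.02],
    [50, 0.01, -0.045, -0.02, -0.01],
    [50, 0.01, -0.045, -0.02, 0],
    [50, 0, -0.045, -0.02, 0],
    [50, 0, 0, 0, 0],
  ],
)

```text
clock: 5.15
position: [0.603, -0.127, 0.1879]
tool_rot: [-3.136, -0.015, 2.992]
force: [-1.3, -0.6, 0.3]
grip_width: 0.0426
```

```bash
cat >> h.py <<'E'
def pose(cam,im,c,dz=0.0):
    """fit scraper outline (blade z .0135, handle top .024); returns list"""
    V=im.astype(int);hsv=cv2.cvtColor(im,cv2.COLOR_RGB2HSV)
    om=((hsv[...,0]>4)&(hsv[...,0]<25)&(hsv[...,1]>130)&(hsv[...,2]>70)).astype(np.uint8)
    bm=((V.min(2)>105)&(V.max(2)-V.min(2)<30)).astype(np.uint8)
    n,l,st,ce=cv2.connectedComponentsWithStats(om);nb,lb,sb,cb=cv2.connectedComponentsWithStats(bm)
    out=[]
    for i in range(1,n):
        if st[i,4]<60: continue
        ys,xs=np.nonzero(l==i);P=np.array([ray(cam,p,.024+dz,c)[:2] for p in zip(xs,ys)])
        j=min(range(1,nb),key=lambda q:np.hypot(*(cb[q]-ce[i])) if sb[q,4]>80 else 1e9)
        ys,xs=np.nonzero(lb==j);Q=np.array([ray(cam,p,.0135+dz,c)[:2] for p in zip(xs,ys)])
        rH=cv2.minAreaRect(P.astype(np.float32)*1000);rB=cv2.minAreaRect(Q.astype(np.float32)*1000)
        h=np.array(rH[0])/1000;b=np.array(rB[0])/1000;u=b-h;u/=np.hypot(*u)
        # refine direction from blade rect angle
        a=np.degrees(np.arctan2(u[1],u[0]));ab=rB[2]
        while ab-a>45: ab-=90
        while ab-a<-45: ab+=90
        tip=np.percentile((Q-h)@u,99.5);back=np.percentile((P-h)@u,.5);fr=np.percentile((P-h)@u,99.5)
        out.append(dict(h=h.round(4),b=b.round(4),yaw_hb=a.round(1),yaw_blade=round(ab,1),sizeH=np.round(rH[1],1),sizeB=np.round(rB[1],1),
           from_tip=(h+u*(tip-.08)).round(4),from_back=(h+u*(back+.03)).round(4),length=round(tip-back,4),px=ce[i].round(0)))
    return out
E
cat > look.py <<'E'
from h import *
import sys
s=bot.observe();print(s["clock"].round(2) if hasattr(s["clock"],'round') else s["clock"],s["position"].round(4),s["tool_rot"].round(3),s["force"].round(1),s["grip_width"])
im,c=snap("wrist",sys.argv[1])
for o in pose("wrist",im,c,float(sys.argv[2]) if len(sys.argv)>2 else 0): print(o)
E
python3 look.py w4
```

```text
5.15 [ 0.603  -0.127   0.1879] [-3.136 -0.015  2.992] [-1.3 -0.6  0.3] 0.0425884573831112
{'h': array([ 0.4201, -0.2853]), 'b': array([ 0.5149, -0.3987]), 'yaw_hb': np.float64(-50.1), 'yaw_blade': -22.8, 'sizeH': array([32.4,  6.5]), 'sizeB': array([13.4, 54.2]), 'from_tip': array([ 0.4803, -0.3573]), 'from_back': array([ 0.4336, -0.3015]), 'length': np.float64(0.1827), 'px': array([68., 22.])}
{'h': array([ 0.5835, -0.1302]), 'b': array([ 0.6377, -0.1371]), 'yaw_hb': np.float64(-7.3), 'yaw_blade': -7.6, 'sizeH': array([22.8, 58.3]), 'sizeB': array([47.9, 54.4]), 'from_tip': array([ 0.5852, -0.1304]), 'from_back': array([ 0.5844, -0.1303]), 'length': np.float64(0.1109), 'px': array([252., 163.])}
{'h': array([ 0.5678, -0.3198]), 'b': array([ 0.6222, -0.315 ]), 'yaw_hb': np.float64(5.1), 'yaw_blade': 13.1, 'sizeH': array([58.1, 34.6]), 'sizeB': array([54.1, 50.4]), 'from_tip': array([ 0.5706, -0.3196]), 'from_back': array([ 0.5697, -0.3197]), 'length': np.float64(0.1109), 'px': array([ 82., 175.])}
```

View pics/w4.png

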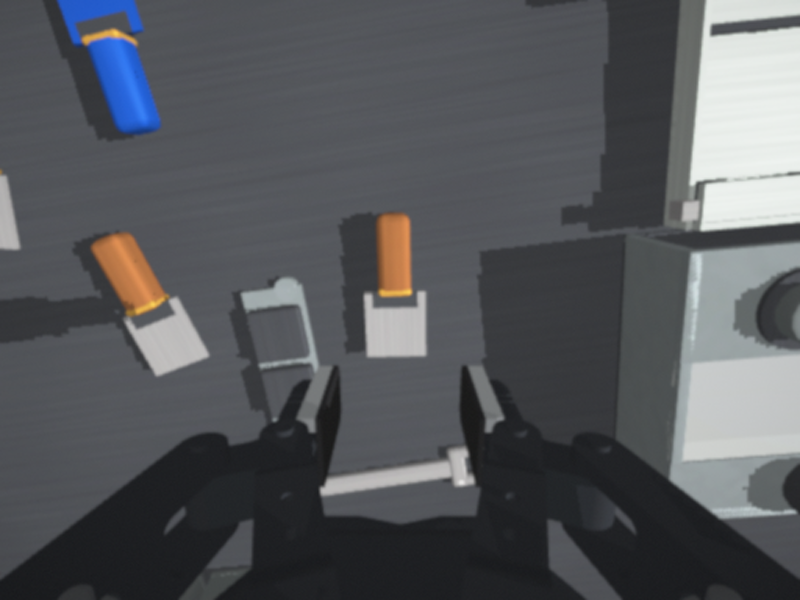

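Scraper A's handle centre is at (0.585,-0.130), yaw -7.4°, and its length measures 111 mm against 110 given. It has an orange handle and a steel blade (wrist picture, (395,255)), so it isn't one of the blue or purple ones. Grasping it.

Emit:
drive_tool(
  newtons=50,
  series=[
    [50, -0.018, -0.003, -0.03, 0.02],
    [50, 0, 0, -0.045, 0],
    [50, 0, 0, -0.045, 0],
    [50, 0, 0, -0.04, 0],
    [50, 0, 0, 0, 0],
    [50, 0, 0, 0, 0],
  ],
)

```text
clock: 5.8
position: [0.5844, -0.1282, 0.0212]
tool_rot: [-3.138, -0.016, 3.013]
force: [0.3, -0.1, -0.4]
grip_width: 0.0425
```

Emit:
drive_tool(
  newtons=50,
  series=[
    [50, 0, -0.002, -0.018, 0],
    [50, 0, 0, 0, 0],
    [0, 0, 0, 0, 0],
    [0, 0, 0, 0, 0],
    [0, 0, 0, 0, 0],
    [0, 0, 0, 0, 0],
  ],
)

```text
clock: 6.4
position: [0.5882, -0.1307, 0.0086]
tool_rot: [-3.138, -0.008, 3.013]
force: [-0.3, -0.2, -1.2]
grip_width: 0.0228
```

Emit:
drive_tool(
  series=[
    [0, 0, 0, 0.04, 0],
    [0, 0, 0, 0.045, 0],
    [0, 0, 0, 0.045, 0.01],
    [0, -0.015, 0.035, 0, 0.02],
    [0, -0.015, 0.035, 0, 0.02],
    [0, -0.015, 0.035, 0, 0.02],
    [0, -0.015, 0.035, 0, 0.01],
    [0, -0.015, 0.035, 0, 0],
    [0, -0.015, 0.035, 0, 0],
    [0, -0.01, 0.035, 0, 0],
    [0, 0, 0, 0, 0],
  ],
)

```text
clock: 7.5
position: [0.4826, 0.122, 0.147]
tool_rot: [-3.139, -0.003, 3.094]
force: [0.5, -1.4, -1.1]
grip_width: 0.0226
```

```bash
python3 look.py w5
```

```text
7.5 [0.4826 0.122  0.147 ] [-3.139e+00 -3.000e-03  3.094e+00] [ 0.5 -1.4 -1.1] 0.02262855976606904
{'h': array([0.5537, 0.1179]), 'b': array([0.6514, 0.1129]), 'yaw_hb': np.float64(-2.9), 'yaw_blade': -3.8, 'sizeH': array([ 49.4, 130.8]), 'sizeB': array([75.9, 38.4]), 'from_tip': array([0.5892, 0.1161]), 'from_back': array([0.5194, 0.1196]), 'length': np.float64(0.1799), 'px': array([256., 250.])}
```

View pics/w5.png

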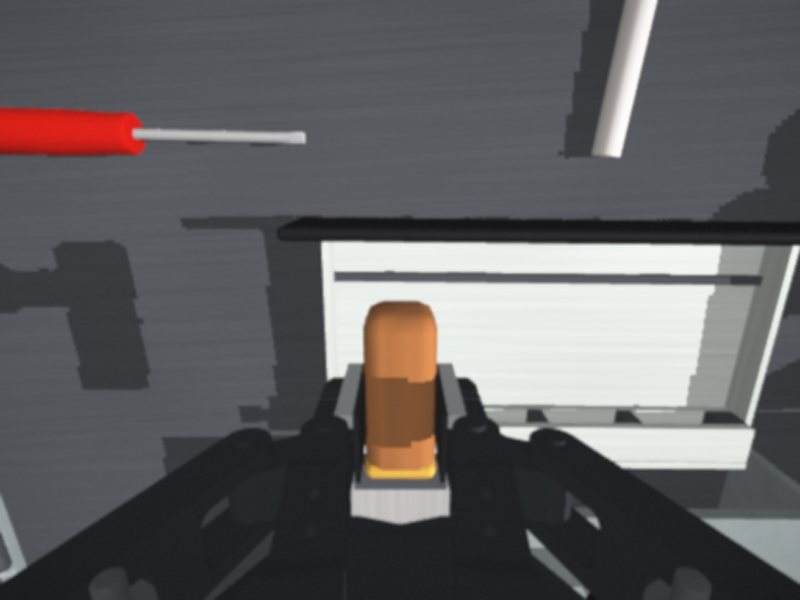

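Run:
```python
from h import *
k=800/512
for p,z in(((537,414),.034),((628,416),.034),((717,418),.034),((750,428),.041),((281,222),.06),((327,242),.032)): print(ray("wrist",(p[0]/k,p[1]/k),z).round(4))
```

```text
[0.5671 0.2056 0.034 ]
[0.5715 0.2658 0.034 ]
[0.5758 0.3248 0.034 ]
[0.5798 0.3419 0.041 ]
[0.4311 0.0596 0.06  ]
[0.4468 0.0776 0.032 ]
```

Run:
```python
from h import *
im=cv2.imread("pics/w5.png")[200:480,470:800]
cv2.imwrite("pics/w5z.png",cv2.resize(im,None,fx=2.1,fy=2.1,interpolation=cv2.INTER_CUBIC))
# predicted features
c=bot.camera_info("wrist");k=800/512
M=np.array([.5705,.212]);xh=np.array([.9987,-.0506]);yh=np.array([.0506,.9987])
for n,x,y,z in(("div0",0,0,.026),("div62",0,.062,.026),("div124",0,.124,.026),("railR",0,.1375,.041),("panL",-.13,-.16,.06),("wallL",-.122,-.14,.032),("sillR",-.09,.137,.0165)):
    q=M+xh*x+yh*y;print(n,(proj("wrist",[*q,z],c)*k).round(0))
```

```text
div0 [543. 412.]
div62 [634. 412.]
div124 [725. 412.]
railR [762. 424.]
panL [280. 225.]
wallL [327. 233.]
sillR [765. 280.]
```

View pics/w5z.png

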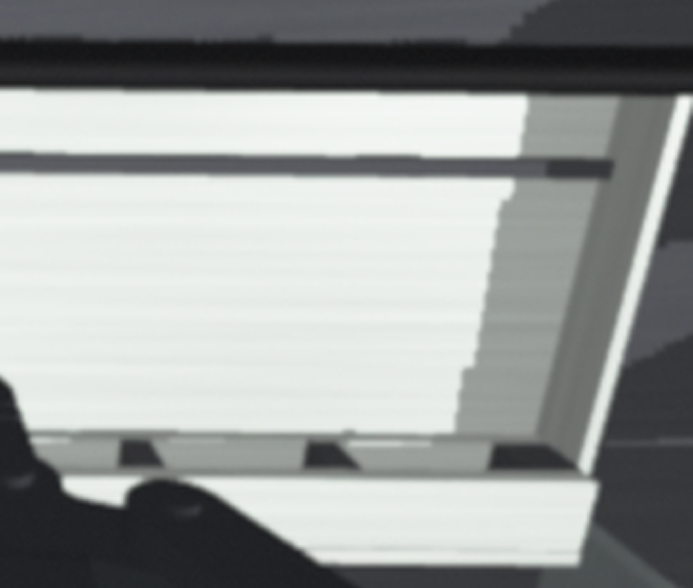

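Emit:
drive_tool(
  series=[
    [0, 0, 0, -0.04, 0],
    [0, 0, 0, -0.04, 0],
    [0, 0, 0, -0.02, 0],
    [0, 0, 0, -0.005, 0],
    [0, 0, 0, 0, 0],
  ],
)

```text
clock: 8.05
position: [0.4858, 0.1168, 0.0409]
tool_rot: [-3.139, 0.003, 3.089]
force: [0.3, -0.1, -0.9]
grip_width: 0.0228
```

```bash
python3 look.py w6
python3 - <<'E'
from h import *
snap("scene","s2",(240,150,420,270))
E
```

```text
8.05 [0.4858 0.1168 0.0409] [-3.139e+00  3.000e-03  3.089e+00] [ 0.3 -0.1 -0.9] 0.022765066665116098
{'h': array([0.4991, 0.1154]), 'b': array([0.562, 0.112]), 'yaw_hb': np.float64(-3.1), 'yaw_blade': -4.1, 'sizeH': array([29.8, 79. ]), 'sizeB': array([47. , 23.9]), 'from_tip': array([0.4931, 0.1158]), 'from_back': array([0.4902, 0.1159]), 'length': np.float64(0.1129), 'px': array([256., 250.])}
```

View pics/w6.png

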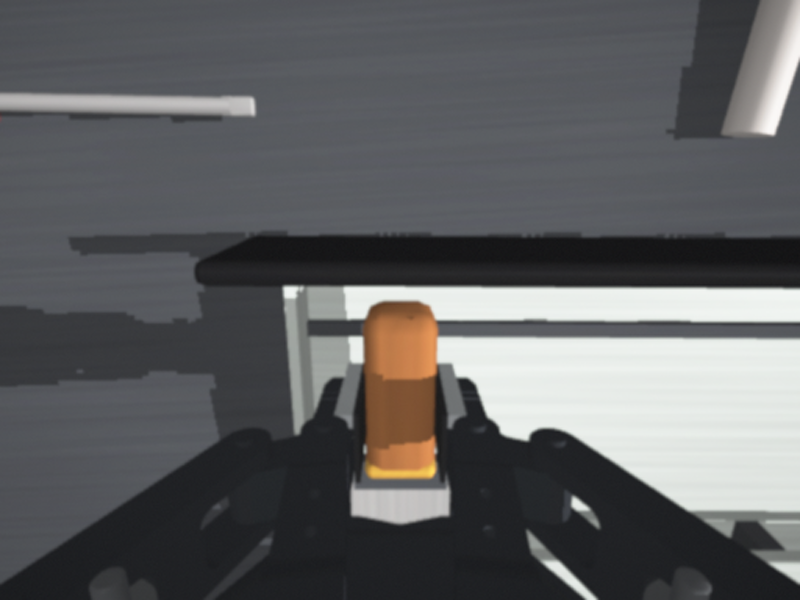

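Run:
```python
from h import *
k=800/512
for n,p,z in(("sillL",(309,327),.0165),("wallout",(285,290),.032),("wallin",(303,290),.032),("panL",(197,272),.06),("panback",(400,287),.06),("sillmid",(600,322),.0165)):
    q=ray("wrist",(p[0]/k,p[1]/k),z)
    M=np.array([.572,.211]);d=q[:2]-M;print(n,q.round(4),"tray frame",(d@[.9987,-.0506]).round(4),(d@[.0506,.9987]).round(4))
```

```text
sillL [0.4711 0.0801 0.0165] tray frame -0.0941 -0.1359
wallout [0.4509 0.0767 0.032 ] tray frame -0.1142 -0.1402
wallin [0.4512 0.0832 0.032 ] tray frame -0.1142 -0.1337
panL [0.4367 0.0598 0.06  ] tray frame -0.1274 -0.1579
panback [0.4444 0.1188 0.06  ] tray frame -0.1228 -0.0986
sillmid [0.4751 0.1988 0.0165] tray frame -0.0961 -0.0171
```

View pics/s2.png

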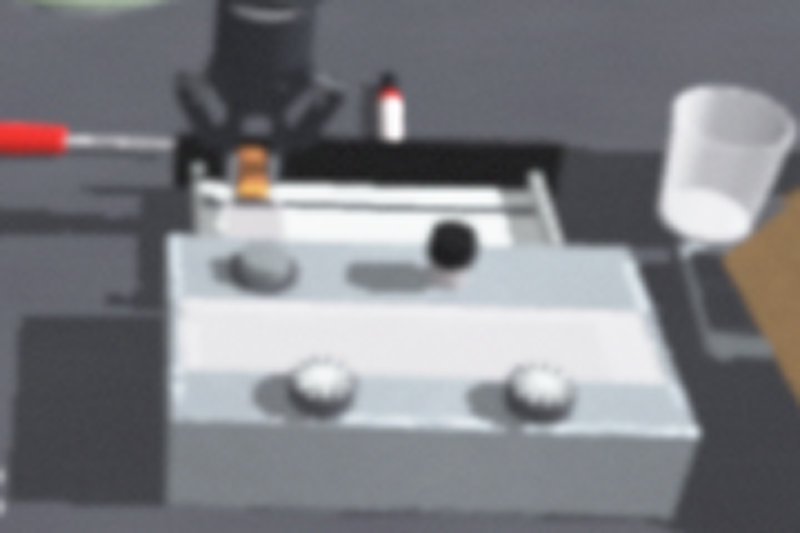

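Emit:
drive_tool(
  series=[
    [0, -0.002, 0.006, 0, 0],
    [0, 0, 0, -0.013, 0],
    [0, 0, 0, 0, 0],
    [0, 0, 0, 0, 0],
  ],
)

```text
clock: 8.55
position: [0.4859, 0.1243, 0.0306]
tool_rot: [-3.142, 0.009, 3.089]
force: [-0.0, 0.2, -1.2]
grip_width: 0.023
```

Emit:
drive_tool(
  series=[
    [0, 0, -0.001, -0.004, 0],
    [0, 0, 0, 0, 0],
    [0, 0, 0, 0, 0],
  ],
)

```text
clock: 8.85
position: [0.486, 0.1232, 0.0264]
tool_rot: [-3.142, 0.009, 3.089]
force: [-1.1, -0.2, -1.5]
grip_width: 0.0233
```

Emit:
drive_tool(
  series=[
    [0, 0.008, -0.0004, 0, 0],
    [0, 0.007, -0.0004, 0, 0],
    [0, 0.006, -0.0003, 0, 0],
    [0, 0, 0, 0, 0],
  ],
)

```text
clock: 9.25
position: [0.5067, 0.1218, 0.0262]
tool_rot: [-3.141, 0.005, 3.09]
force: [-2.2, 1.0, -1.4]
grip_width: 0.0228
```

Emit:
drive_tool(
  series=[
    [0, 0.004, 0, 0, 0],
    [0, 0.004, 0, 0, 0],
    [0, 0.002, 0, 0, 0],
  ],
)

```text
clock: 9.55
position: [0.5171, 0.1217, 0.026]
tool_rot: [-3.14, 0.005, 3.089]
force: [-3.1, 0.3, -1.8]
grip_width: 0.023
```

Emit:
drive_tool(
  series=[
    [0, 0.003, 0, 0, 0],
    [0, 0, 0, 0, 0],
  ],
)

```text
clock: 9.75
position: [0.5203, 0.1215, 0.0259]
tool_rot: [-3.14, 0.004, 3.089]
force: [-2.2, 0.3, -1.9]
grip_width: 0.0231
```

```bash
python3 look.py w7
```

```text
9.75 [0.5203 0.1215 0.0259] [-3.14   0.004  3.089] [-2.2  0.3 -1.9] 0.023079150819442486
{'h': array([0.5253, 0.1206]), 'b': array([0.5833, 0.1175]), 'yaw_hb': np.float64(-3.1), 'yaw_blade': -4.1, 'sizeH': array([27. , 71.7]), 'sizeB': array([42.9, 20.3]), 'from_tip': array([0.5134, 0.1213]), 'from_back': array([0.52  , 0.1209]), 'length': np.float64(0.1034), 'px': array([256., 250.])}
```

View pics/w7.png

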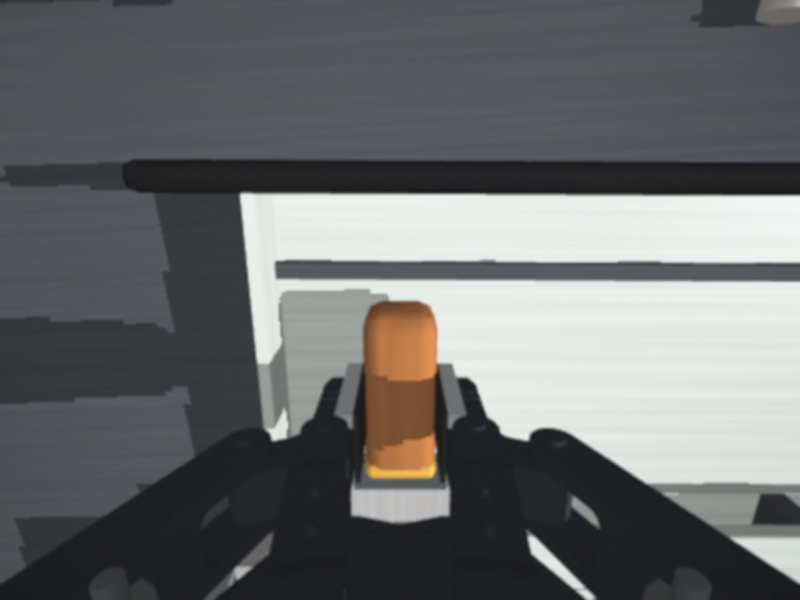

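Run:
```python
from h import *
k=800/512
for n,p,z in(("sillL",(277,270),.0165),("panback",(400,193),.06),("panL",(125,175),.06),("sillmid",(600,270),.0165)):
    q=ray("wrist",(p[0]/k,p[1]/k),z)
    M=np.array([.5718,.2118]);d=q[:2]-M;print(n,q.round(4),"tray frame",(d@[.9987,-.0506]).round(4),(d@[.0506,.9987]).round(4))
```

```text
sillL [0.477  0.0793 0.0165] tray frame -0.088 -0.1371
panback [0.4504 0.1246 0.06  ] tray frame -0.1169 -0.0933
panL [0.4427 0.0592 0.06  ] tray frame -0.1212 -0.1589
sillmid [0.483  0.1941 0.0165] tray frame -0.0878 -0.0221
```

Emit:
drive_tool(
  series=[
    [0, 0, 0, -0.003, 0],
    [0, -0.003, 0, -0.003, 0],
    [0, -0.002, 0, 0, 0],
    [0, 0, 0, 0, 0],
  ],
)

```text
clock: 10.2
position: [0.5147, 0.1217, 0.0195]
tool_rot: [-3.141, 0.005, 3.09]
force: [-2.7, -0.2, 0.6]
grip_width: 0.0227
```

Emit:
drive_tool(
  series=[
    [45, 0, 0, 0, 0],
    [45, 0, 0, 0, 0],
    [45, 0, 0, 0, 0],
    [45, 0, 0, 0.04, 0],
    [45, 0, 0, 0.05, 0],
    [45, 0, 0, 0.05, 0],
    [45, 0, 0, 0, 0],
  ],
)

```text
clock: 10.9
position: [0.5154, 0.1213, 0.164]
tool_rot: [-3.14, 0.006, 3.089]
force: [0.1, -0.6, -1.3]
grip_width: 0.0385
```

```bash
python3 look.py w8 0.012
```

```text
10.9 [0.5154 0.1213 0.164 ] [-3.14   0.006  3.089] [ 0.1 -0.6 -1.3] 0.03853616677015911
{'h': array([0.5096, 0.1211]), 'b': array([0.5393, 0.2083]), 'yaw_hb': np.float64(71.2), 'yaw_blade': 87.0, 'sizeH': array([22.6, 58.6]), 'sizeB': array([312. , 180.7]), 'from_tip': array([0.5644, 0.2818]), 'from_back': array([0.5144, 0.1351]), 'length': np.float64(0.265), 'px': array([256., 180.])}
```

View pics/w8.png

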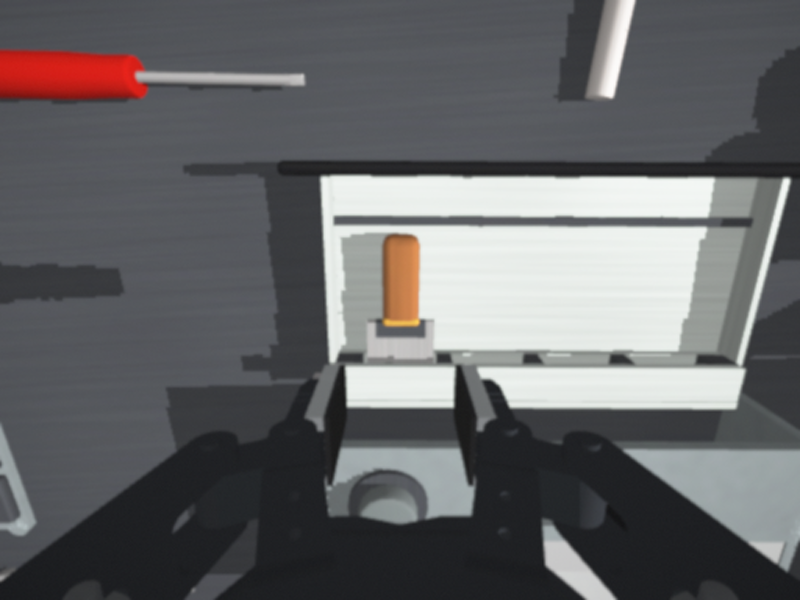

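Emit:
drive_tool(
  series=[
    [50, 0.008, -0.045, 0.02, 0.03],
    [50, 0.008, -0.045, 0, 0.03],
    [50, 0.008, -0.045, 0, 0.03],
    [50, 0.008, -0.045, 0, 0.03],
    [50, 0.008, -0.045, 0, 0.03],
    [50, 0.008, -0.045, 0, 0.03],
    [50, 0.008, -0.045, 0, 0.03],
    [50, 0.008, -0.045, 0, 0.03],
    [50, 0.01, -0.045, 0, 0],
    [50, 0, 0, 0, 0],
    [50, 0, 0, 0, 0],
  ],
)

```text
clock: 12.05
position: [0.5843, -0.298, 0.1708]
tool_rot: [3.14, -0.006, -2.938]
force: [-0.6, 1.9, -0.3]
grip_width: 0.0428
```

```bash
python3 look.py w9
```

```text
12.05 [ 0.5843 -0.298   0.1708] [ 3.14  -0.006 -2.938] [-0.6  1.9 -0.3] 0.0428261635507642
{'h': array([ 0.4578, -0.4118]), 'b': array([ 0.4117, -0.2914]), 'yaw_hb': np.float64(111.0), 'yaw_blade': 94.6, 'sizeH': array([20.5, 55.2]), 'sizeB': array([11.7, 31.5]), 'from_tip': array([ 0.4347, -0.3515]), 'from_back': array([ 0.4544, -0.4029]), 'length': np.float64(0.1651), 'px': array([162.,  25.])}
{'h': array([ 0.4587, -0.3953]), 'b': array([ 0.4117, -0.2914]), 'yaw_hb': np.float64(114.4), 'yaw_blade': 94.6, 'sizeH': array([ 3.7, 50.3]), 'sizeB': array([11.7, 31.5]), 'from_tip': array([ 0.4383, -0.3501]), 'from_back': array([ 0.4524, -0.3813]), 'length': np.float64(0.1442), 'px': array([181.,  31.])}
{'h': array([ 0.5674, -0.3332]), 'b': array([ 0.6032, -0.2971]), 'yaw_hb': np.float64(45.2), 'yaw_blade': 11.7, 'sizeH': array([19.1, 57.5]), 'sizeB': array([382.2, 607.4]), 'from_tip': array([ 0.6762, -0.2235]), 'from_back': array([ 0.5728, -0.3278]), 'length': np.float64(0.2569), 'px': array([226., 158.])}
```

View pics/w9.png

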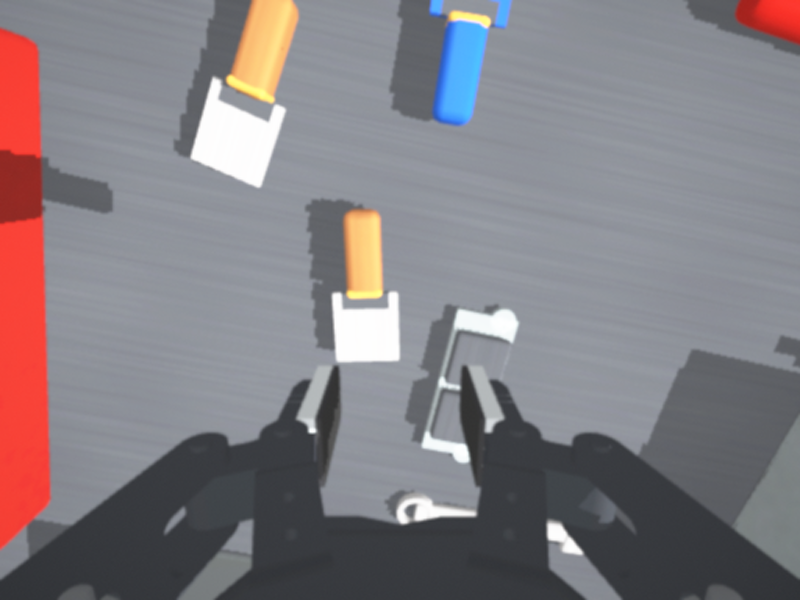

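```bash
cat > man.py <<'E'
from h import *
import sys
# tip col,row ; back col,row (in 800px picture)
a=list(map(float,sys.argv[1:5]));k=800/512
t=ray("wrist",(a[0]/k,a[1]/k),.0135);b=ray("wrist",(a[2]/k,a[3]/k),.020)
d=(t-b)[:2];L=np.hypot(*d);u=d/L
print("tip",t.round(4),"back",b.round(4),"L",L.round(4),"yaw",np.degrees(np.arctan2(u[1],u[0])).round(1),np.arctan2(u[1],u[0]).round(3),"centre from tip",(t[:2]-.08*u).round(4),"from back",(b[:2]+.03*u).round(4))
s=bot.observe();print(s["position"].round(4),s["tool_rot"].round(3))
E
python3 man.py 368 360.5 362 209
python3 man.py 229 172 274 0
```

```text
tip [ 0.6477 -0.3095  0.0135] back [ 0.5389 -0.3332  0.02  ] L 0.1114 yaw 12.3 0.214 centre from tip [ 0.5696 -0.3265] from back [ 0.5682 -0.3268]
[ 0.5839 -0.2984  0.1708] [ 3.14  -0.006 -2.938]
tip [ 0.5336 -0.4235  0.0135] back [ 0.432  -0.4045  0.02  ] L 0.1035 yaw -10.6 -0.185 centre from tip [ 0.455  -0.4088] from back [ 0.4614 -0.41  ]
[ 0.5839 -0.2984  0.1708] [ 3.14  -0.006 -2.938]
```

Scraper B's centre is at (0.569,-0.327), yaw 12°, 111 mm long (wrist picture, (364,285); orange handle and steel blade). Grasping it.

Emit:
drive_tool(
  newtons=50,
  series=[
    [50, -0.015, -0.029, -0.03, 0],
    [50, 0, 0, -0.045, 0],
    [50, 0, 0, -0.045, 0],
    [50, 0, 0, -0.025, 0],
    [50, 0, 0, 0, 0],
    [50, 0, 0, 0, 0],
  ],
)

```text
clock: 12.7
position: [0.5695, -0.3218, 0.0211]
tool_rot: [3.14, -0.004, -2.931]
force: [0.1, -0.4, 0.6]
grip_width: 0.0427
```

Emit:
drive_tool(
  newtons=50,
  series=[
    [50, 0, -0.005, -0.017, 0],
    [50, 0, 0, 0, 0],
    [0, 0, 0, 0, 0],
    [0, 0, 0, 0, 0],
    [0, 0, 0, 0, 0],
    [0, 0, 0, 0, 0],
  ],
)

```text
clock: 13.3
position: [0.5725, -0.3273, 0.0088]
tool_rot: [-3.14, 0.001, -2.93]
force: [0.2, 0.5, -0.5]
grip_width: 0.0231
```

Emit:
drive_tool(
  series=[
    [0, 0, 0, 0.04, 0],
    [0, 0, 0, 0.045, 0],
    [0, 0, 0, 0.045, 0],
    [0, -0.008, 0.045, 0, -0.03],
    [0, -0.008, 0.045, 0, -0.03],
    [0, -0.008, 0.045, 0, -0.03],
    [0, -0.008, 0.045, 0, -0.03],
    [0, -0.008, 0.045, 0, -0.03],
    [0, -0.008, 0.045, 0, -0.03],
    [0, -0.008, 0.045, 0, -0.03],
    [0, -0.008, 0.045, 0, -0.03],
    [0, -0.008, 0.045, 0, -0.02],
  ],
)

```text
clock: 14.5
position: [0.4948, 0.0853, 0.1467]
tool_rot: [-3.138, 0.008, 3.072]
force: [1.2, 0.4, -1.0]
grip_width: 0.0229
```

Emit:
drive_tool(
  series=[
    [0, -0.004, 0.045, 0, 0.018],
    [0, -0.003, 0.04, 0, 0],
    [0, 0, 0.008, 0, 0],
    [0, 0, 0, -0.035, 0],
    [0, 0, 0, -0.035, 0],
    [0, 0, 0, -0.02, 0],
    [0, 0, 0, 0, 0],
  ],
)

```text
clock: 15.2
position: [0.4859, 0.1903, 0.0567]
tool_rot: [3.139, 0.013, 3.1]
force: [0.7, -0.4, -1.0]
grip_width: 0.0226
```

```bash
python3 look.py w10 >/dev/null; python3 -c "
from h import *
s=bot.observe();print(s['position'],s['tool_rot'])"
```

```text
[0.48648673 0.1903964  0.05789732] [3.13876929 0.01359336 3.1001471 ]
```

View pics/w10.png

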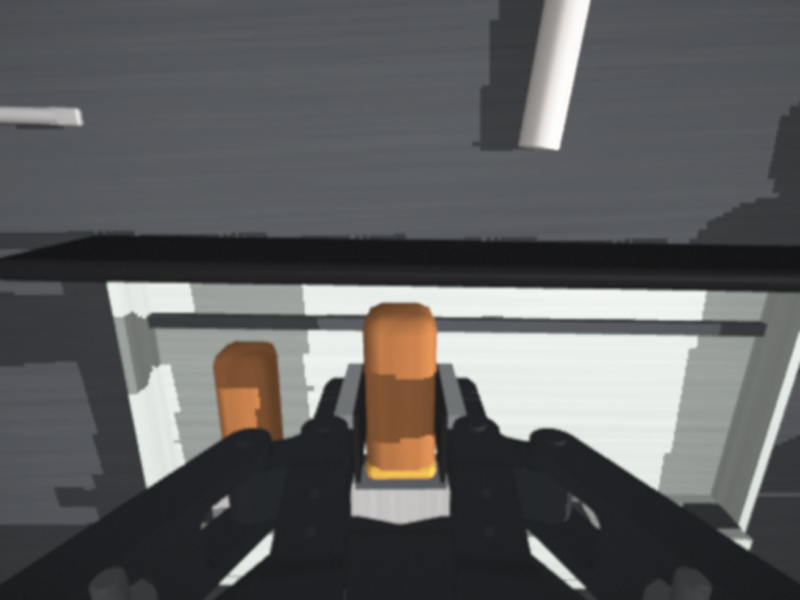

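Run:
```python
from h import *
k=800/512
M=np.array([.5718,.2118])
for n,p,z in(("sillL",(152,322),.0165),("sillR",(763,330),.0165)):
    q=ray("wrist",(p[0]/k,p[1]/k),z)
    d=q[:2]-M;print(n,q.round(4),"tray frame",(d@[.9987,-.0506]).round(4),(d@[.0506,.9987]).round(4))
```

```text
sillL [0.4724 0.08   0.0165] tray frame -0.0926 -0.1366
sillR [0.4879 0.3537 0.0165] tray frame -0.091 0.1375
```

Emit:
drive_tool(
  series=[
    [0, 0.002, -0.005, -0.01, -0.01],
    [0, 0, 0, -0.016, 0],
    [0, 0, 0, 0, 0],
    [0, 0, 0, 0, 0],
  ],
)

```text
clock: 15.65
position: [0.4914, 0.1841, 0.0346]
tool_rot: [3.137, 0.019, 3.086]
force: [0.1, -0.1, -0.3]
grip_width: 0.0232
```

Emit:
drive_tool(
  series=[
    [0, -0.005, 0.001, 0, 0.004],
    [0, 0, 0, -0.008, 0],
    [0, 0, 0, 0, 0],
    [0, 0, 0, 0, 0],
  ],
)

```text
clock: 16.05
position: [0.487, 0.1854, 0.0282]
tool_rot: [3.135, 0.021, 3.09]
force: [0.1, -0.6, -0.8]
grip_width: 0.0229
```

Emit:
drive_tool(
  series=[
    [0, 0, 0, -0.0015, 0],
    [0, 0, 0, 0, 0],
    [0, 0.008, -0.0004, 0, 0],
    [0, 0.007, -0.0004, 0, 0],
    [0, 0.006, -0.0003, 0, 0],
    [0, 0, 0, 0, 0],
  ],
)

```text
clock: 16.65
position: [0.5089, 0.1842, 0.0264]
tool_rot: [3.136, 0.019, 3.091]
force: [-2.1, -0.7, -3.2]
grip_width: 0.0228
```

Emit:
drive_tool(
  series=[
    [0, 0.005, 0, 0, 0],
    [0, 0.005, 0, 0, 0],
    [0, 0.004, 0, 0, 0],
    [0, 0, 0, 0, 0],
  ],
)

```text
clock: 17.05
position: [0.5238, 0.1838, 0.0261]
tool_rot: [3.136, 0.018, 3.09]
force: [-2.5, 1.8, -1.1]
grip_width: 0.0226
```

```bash
python3 look.py w11 >/dev/null; python3 -c "
from h import *
s=bot.observe();print(s['position'],s['tool_rot'],s['force'])"
```

```text
[0.52347333 0.18383265 0.02603675] [3.1363978  0.01771771 3.09037729] [-2.30654513 -0.4621366  -2.03746467]
```

View pics/w11.png

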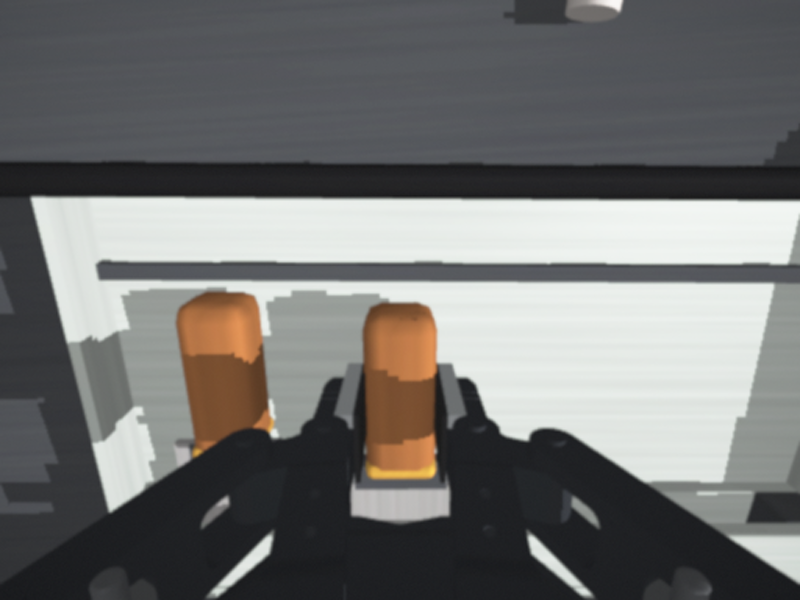

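Emit:
drive_tool(
  series=[
    [0, 0, 0, -0.003, 0],
    [0, -0.003, 0, -0.003, 0],
    [0, -0.002, 0, 0, 0],
    [0, 0, 0, 0, 0],
  ],
)

```text
clock: 17.5
position: [0.5179, 0.1841, 0.0196]
tool_rot: [3.136, 0.018, 3.091]
force: [-1.8, 0.3, 2.6]
grip_width: 0.0228
```

Emit:
drive_tool(
  series=[
    [45, 0, 0, 0, 0],
    [45, 0, 0, 0, 0],
    [45, 0, 0, 0, 0],
    [45, 0, 0, 0.04, 0],
    [45, 0, 0, 0.05, 0],
    [45, 0, 0, 0.05, 0],
    [45, 0, 0, 0, 0],
  ],
)

```text
clock: 18.2
position: [0.5186, 0.1835, 0.1642]
tool_rot: [3.136, 0.019, 3.09]
force: [1.4, -0.5, -0.3]
grip_width: 0.0384
```

```bash
python3 look.py w12 0.012
python3 - <<'E'
from h import *
im,c=snap("top","t4",(100,80,460,350))
E
```

```text
18.2 [0.5186 0.1835 0.1642] [3.136 0.019 3.09 ] [ 1.4 -0.5 -0.3] 0.03838806820047455
{'h': array([0.5078, 0.1236]), 'b': array([0.5407, 0.2028]), 'yaw_hb': np.float64(67.5), 'yaw_blade': 86.8, 'sizeH': array([24.4, 59.6]), 'sizeB': array([315.2, 183.6]), 'from_tip': array([0.5711, 0.2761]), 'from_back': array([0.5127, 0.1353]), 'length': np.float64(0.2624), 'px': array([195., 176.])}
{'h': array([0.5126, 0.1838]), 'b': array([0.5407, 0.2028]), 'yaw_hb': np.float64(34.1), 'yaw_blade': -3.2, 'sizeH': array([23.6, 58.5]), 'sizeB': array([315.2, 183.6]), 'from_tip': array([0.5872, 0.2343]), 'from_back': array([0.5158, 0.1859]), 'length': np.float64(0.1962), 'px': array([256., 178.])}
```

View pics/w12.png

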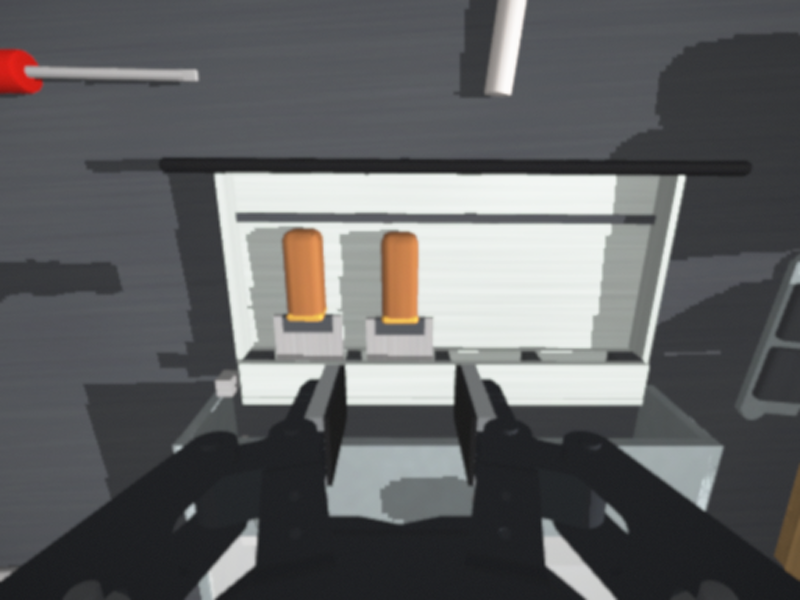

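View pics/t4.png

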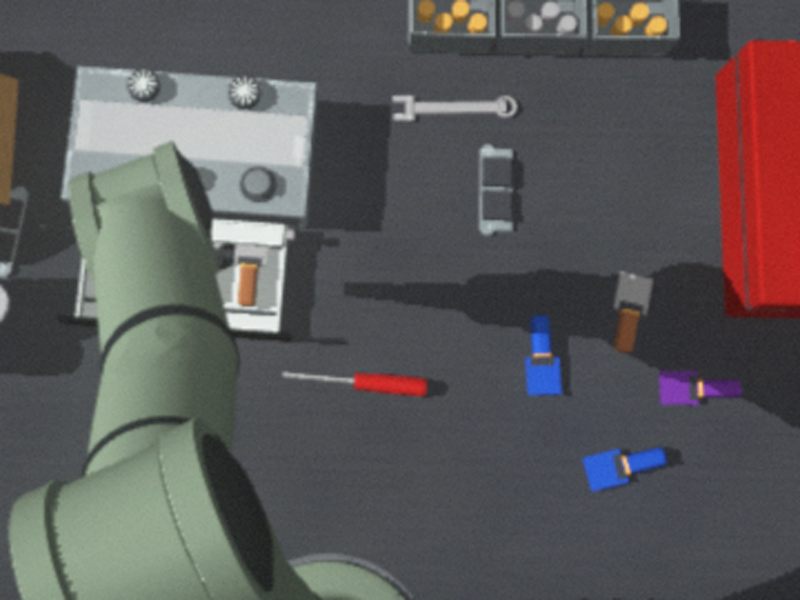

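Emit:
drive_tool(
  series=[
    [50, -0.003, -0.045, 0.02, 0],
    [50, -0.003, -0.045, 0, 0],
    [50, -0.003, -0.045, 0, 0],
    [50, -0.003, -0.045, 0, 0],
    [50, -0.003, -0.045, 0, -0.02],
    [50, -0.003, -0.045, 0, -0.02],
    [50, -0.003, -0.045, 0, -0.02],
    [50, -0.003, -0.045, 0, -0.02],
    [50, -0.003, -0.045, 0, -0.02],
    [50, -0.003, -0.045, 0, -0.02],
    [50, -0.003, -0.045, 0, -0.02],
    [50, -0.003, -0.045, 0, -0.02],
  ],
)

```text
clock: 19.5
position: [0.4701, -0.3697, 0.1645]
tool_rot: [3.138, -0.006, 2.938]
force: [0.4, -0.2, 0.3]
grip_width: 0.0427
```

Emit:
drive_tool(
  series=[
    [50, -0.003, -0.045, 0, 0],
    [50, 0, 0, 0, 0],
    [50, 0, 0, 0, 0],
  ],
)

```text
clock: 19.8
position: [0.4622, -0.4224, 0.1589]
tool_rot: [3.138, -0.012, 2.929]
force: [-0.3, 0.1, -0.6]
grip_width: 0.0429
```

```bash
python3 look.py w13
```

```text
19.8 [ 0.4622 -0.4224  0.1589] [ 3.138 -0.012  2.929] [-0.3  0.1 -0.6] 0.04290315191217302
{'h': array([ 0.4518, -0.415 ]), 'b': array([ 0.4762, -0.3722]), 'yaw_hb': np.float64(60.3), 'yaw_blade': 68.4, 'sizeH': array([17.1, 58.1]), 'sizeB': array([644.4, 399.5]), 'from_tip': array([ 0.587 , -0.1779]), 'from_back': array([ 0.4611, -0.3987]), 'length': np.float64(0.3642), 'px': array([261., 174.])}
```

View pics/w13.png

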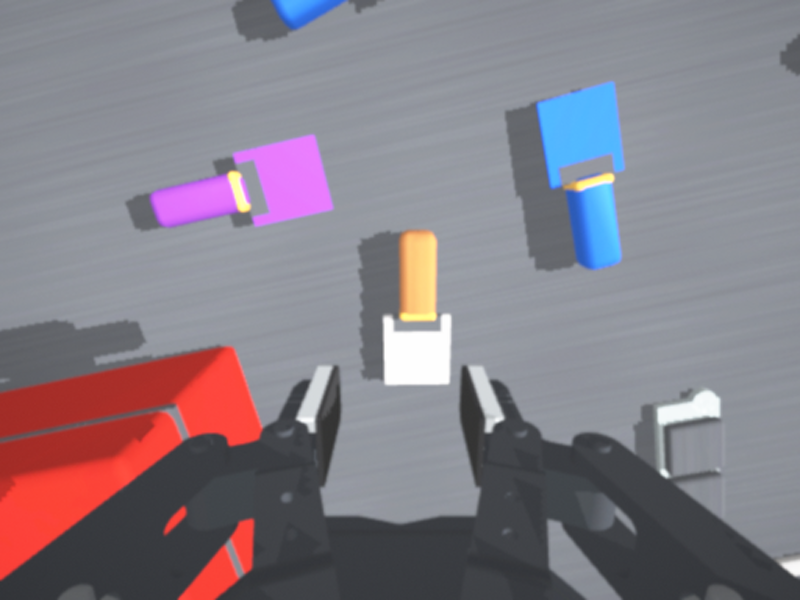

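```bash
python3 man.py 417.5 384.5 418.5 231;python3 - <<'E'
from h import *
k=800/512
for z in(.0,.1,.15): print(ray("wrist",(235/k,347/k),z).round(3))
E
```

```text
tip [ 0.5359 -0.4254  0.0135] back [ 0.4263 -0.4027  0.02  ] L 0.1119 yaw -11.7 -0.204 centre from tip [ 0.4576 -0.4092] from back [ 0.4557 -0.4088]
[ 0.4619 -0.4226  0.159 ] [ 3.139 -0.013  2.929]
[ 0.484 -0.552  0.   ]
[ 0.453 -0.505  0.1  ]
[ 0.438 -0.481  0.15 ]
```

Scraper C's centre is at (0.457,-0.409), yaw -11.7°, 112 mm long (wrist picture, (418,305)). It is the orange and steel one; the purple (240,190) and blue (590,180) look-alikes are clear of it.

Emit:
drive_tool(
  newtons=50,
  series=[
    [50, -0.006, 0.014, -0.03, 0.008],
    [50, 0, 0, -0.045, 0],
    [50, 0, 0, -0.04, 0],
    [50, 0, 0, -0.015, 0],
    [50, 0, 0, 0, 0],
    [50, 0, 0, 0, 0],
  ],
)

```text
clock: 20.45
position: [0.4573, -0.4007, 0.0233]
tool_rot: [3.136, -0.014, 2.945]
force: [1.1, 0.2, 0.3]
grip_width: 0.0427
```

Emit:
drive_tool(
  newtons=50,
  series=[
    [50, 0, -0.008, -0.017, -0.005],
    [50, 0, 0, 0, 0],
    [50, 0, 0, 0, 0],
  ],
)

```text
clock: 20.75
position: [0.4594, -0.4082, 0.0095]
tool_rot: [3.137, -0.01, 2.942]
force: [0.1, -0.2, 0.2]
grip_width: 0.043
```

Emit:
drive_tool(
  series=[
    [0, -0.001, 0, -0.002, 0],
    [0, 0, 0, 0, 0],
    [0, 0, 0, 0, 0],
    [0, 0, 0, 0, 0],
    [0, 0, 0, 0, 0],
  ],
)

```text
clock: 21.25
position: [0.4596, -0.408, 0.0107]
tool_rot: [3.138, -0.007, 2.943]
force: [0.1, -1.2, -1.9]
grip_width: 0.0228
```

Emit:
drive_tool(
  series=[
    [0, 0, 0, 0.045, 0],
    [0, 0, 0, 0.045, 0],
    [0, 0, 0, 0.045, 0],
    [0, 0.006, 0.04, 0, 0],
    [0, 0.006, 0.045, 0, 0],
    [0, 0.006, 0.045, 0, 0.02],
    [0, 0.006, 0.045, 0, 0.02],
    [0, 0, 0.045, 0, 0.02],
    [0, 0, 0.045, 0, 0.02],
    [0, 0, 0.045, 0, 0.02],
    [0, 0, 0.045, 0, 0.02],
    [0, 0, 0.045, 0, 0.02],
  ],
)

```text
clock: 22.45
position: [0.4795, 0.0009, 0.1512]
tool_rot: [3.14, -0.005, 3.078]
force: [0.4, 1.3, -1.7]
grip_width: 0.0226
```

Emit:
drive_tool(
  series=[
    [0, 0, 0.045, 0, 0.008],
    [0, 0, 0.045, 0, 0],
    [0, 0, 0.045, 0, 0],
    [0, 0, 0.045, 0, 0],
    [0, 0, 0.03, 0, 0],
    [0, 0, 0, 0, 0],
  ],
)

```text
clock: 23.05
position: [0.4766, 0.2265, 0.1518]
tool_rot: [3.137, -0.004, 3.094]
force: [0.6, -0.1, -1.2]
grip_width: 0.0226
```

Emit:
drive_tool(
  series=[
    [0, 0.01, 0.02, 0, 0],
    [0, 0, 0, -0.035, 0],
    [0, 0, 0, -0.035, 0],
    [0, 0, 0, -0.025, 0],
    [0, 0, 0, 0, 0],
    [0, 0, 0, 0, 0],
  ],
)

```text
clock: 23.65
position: [0.4874, 0.2464, 0.0552]
tool_rot: [3.136, -0.002, 3.095]
force: [0.5, 0.5, -0.6]
grip_width: 0.0229
```

```bash
python3 look.py w14 >/dev/null
```

```text
(no output)
```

View pics/w14.png

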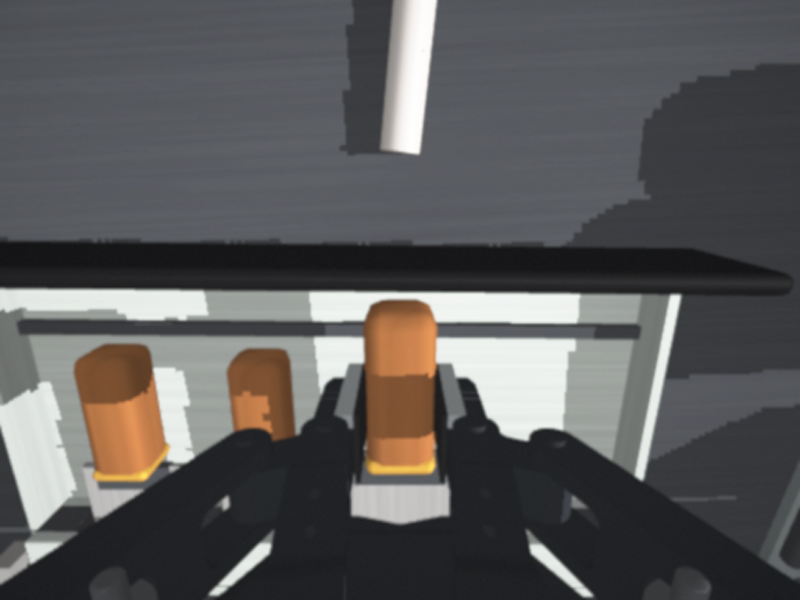

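Emit:
drive_tool(
  series=[
    [0, 0, 0, -0.022, 0],
    [0, 0, 0, 0, 0],
    [0, 0, 0, 0, 0],
  ],
)

```text
clock: 24.0
position: [0.4896, 0.2469, 0.0376]
tool_rot: [3.133, 0.002, 3.094]
force: [0.7, -1.0, -1.6]
grip_width: 0.0228
```

Emit:
drive_tool(
  series=[
    [0, -0.001, 0, -0.008, -0.003],
    [0, 0, 0, 0, 0],
    [0, 0, 0, 0, 0],
  ],
)

```text
clock: 24.3
position: [0.4898, 0.2475, 0.0318]
tool_rot: [3.131, 0.005, 3.091]
force: [0.8, -0.2, -1.3]
grip_width: 0.0226
```

Emit:
drive_tool(
  series=[
    [0, 0, 0, -0.0035, 0],
    [0, 0, 0, 0, 0],
    [0, 0, 0, 0, 0],
  ],
)

```text
clock: 24.6
position: [0.49, 0.2477, 0.0286]
tool_rot: [3.131, 0.006, 3.091]
force: [-0.3, -0.4, -1.3]
grip_width: 0.023
```

Emit:
drive_tool(
  series=[
    [0, 0.008, -0.0006, -0.0003, 0],
    [0, 0.007, -0.0005, 0, 0],
    [0, 0.006, -0.0003, 0, 0],
    [0, 0, 0, 0, 0],
  ],
)

```text
clock: 25.0
position: [0.5134, 0.2461, 0.0283]
tool_rot: [3.131, 0.006, 3.091]
force: [-0.0, -0.1, -2.1]
grip_width: 0.0224
```

Emit:
drive_tool(
  series=[
    [0, 0.005, 0, 0, 0],
    [0, 0.005, 0, 0, 0],
    [0, 0.004, 0, 0, 0],
    [0, 0, 0, 0, 0],
  ],
)

```text
clock: 25.4
position: [0.5274, 0.2458, 0.0279]
tool_rot: [3.132, 0.004, 3.091]
force: [-2.1, 0.4, -1.6]
grip_width: 0.023
```

```bash
python3 look.py w15 >/dev/null
```

```text
(no output)
```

View pics/w15.png

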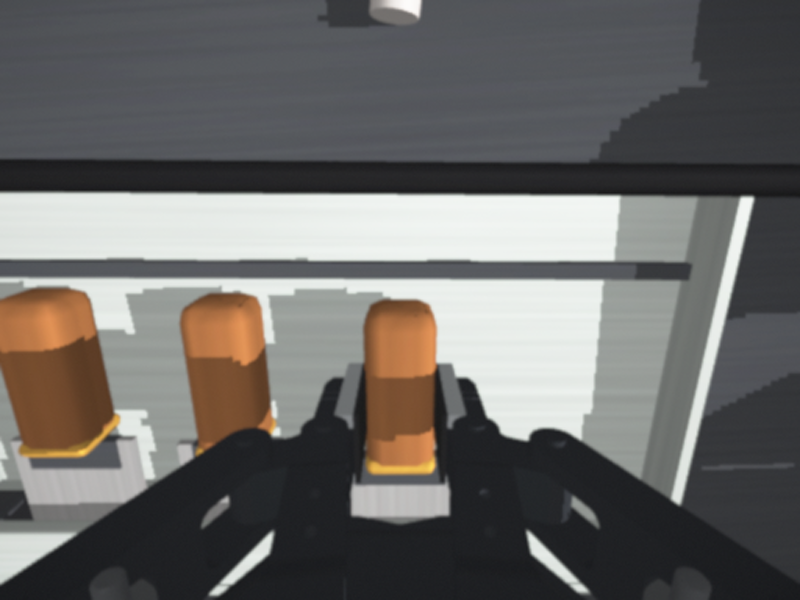

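Contact at the expected depth, with the handle past the sill. Lowering and letting go.

Emit:
drive_tool(
  series=[
    [0, 0, 0, -0.003, 0],
    [0, -0.003, 0, -0.003, 0],
    [0, -0.002, 0, -0.001, 0],
    [0, 0, 0, 0, 0],
  ],
)

```text
clock: 25.85
position: [0.5219, 0.2462, 0.0212]
tool_rot: [3.131, 0.005, 3.091]
force: [-2.9, -0.2, 3.2]
grip_width: 0.023
```

Emit:
drive_tool(
  series=[
    [45, 0, 0, 0, 0],
    [45, 0, 0, 0, 0],
    [45, 0, 0, 0, 0],
    [45, 0, 0, 0.04, 0],
    [45, 0, 0, 0.05, 0],
    [45, 0, 0, 0.05, 0],
    [45, 0, 0, 0, 0],
  ],
)

```text
clock: 26.55
position: [0.521, 0.2455, 0.1645]
tool_rot: [3.132, 0.004, 3.091]
force: [0.9, -0.5, -0.9]
grip_width: 0.0383
```

```bash
python3 look.py w16 0.012
```

```text
26.55 [0.521  0.2455 0.1645] [3.132 0.004 3.091] [ 0.9 -0.5 -0.9] 0.038345732328536095
{'h': array([0.5078, 0.1252]), 'b': array([0.5384, 0.1997]), 'yaw_hb': np.float64(67.6), 'yaw_blade': 86.7, 'sizeH': array([28.3, 58.3]), 'sizeB': array([316.3, 179.5]), 'from_tip': array([0.569, 0.274]), 'from_back': array([0.5124, 0.1364]), 'length': np.float64(0.2589), 'px': array([134., 179.])}
{'h': array([0.5131, 0.1857]), 'b': array([0.5384, 0.1997]), 'yaw_hb': np.float64(28.9), 'yaw_blade': -3.3, 'sizeH': array([23.9, 59.1]), 'sizeB': array([316.3, 179.5]), 'from_tip': array([0.583 , 0.2243]), 'from_back': array([0.5157, 0.1871]), 'length': np.float64(0.1869), 'px': array([195., 181.])}
{'h': array([0.5163, 0.2457]), 'b': array([0.5384, 0.1997]), 'yaw_hb': np.float64(-64.3), 'yaw_blade': -93.3, 'sizeH': array([22.6, 58.8]), 'sizeB': array([316.3, 179.5]), 'from_tip': array([0.5697, 0.1346]), 'from_back': array([0.5206, 0.2366]), 'length': np.float64(0.2232), 'px': array([255., 181.])}
```

View pics/w16.png

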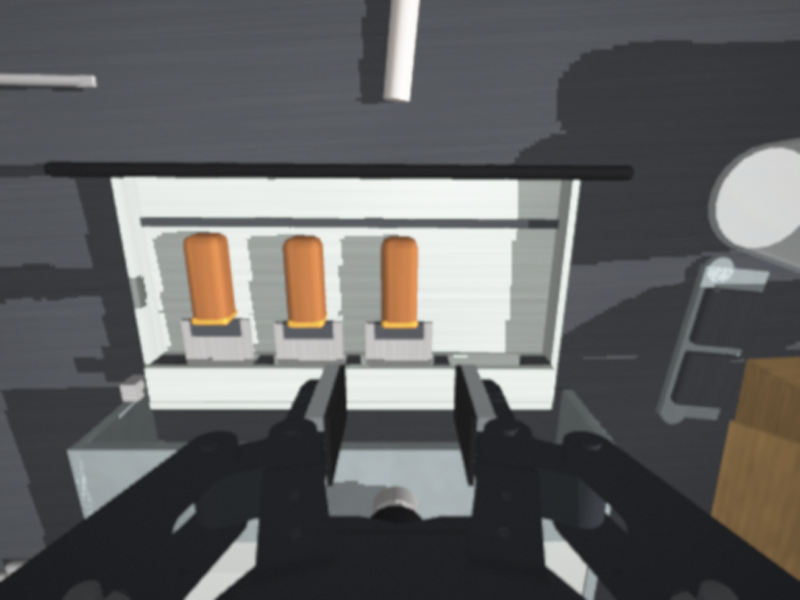

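Run:
```python
from h import *
k=800/512
for n,p,z in(("mark",(397,102),.01),("panel",(337,164),.06),("panelL",(45,168),.06),("panelR",(632,172),.06),("sdtip",(96,82),.005)): print(n,ray("wrist",(p[0]/k,p[1]/k),z).round(4))
```

```text
mark [0.4054 0.2499 0.01  ]
panel [0.4407 0.2159 0.06  ]
panelL [0.4349 0.0611 0.06  ]
panelR [0.4527 0.3739 0.06  ]
sdtip [0.3843 0.0651 0.005 ]
```

Emit:
drive_tool(
  series=[
    [0, -0.03, -0.008, 0, 0],
    [0, -0.03, -0.008, 0, 0],
    [0, -0.03, -0.008, 0, 0],
    [0, -0.03, -0.006, 0, 0],
    [0, 0, 0, 0, 0],
  ],
)

```text
clock: 27.1
position: [0.3946, 0.2128, 0.1587]
tool_rot: [3.136, -0.0, 3.091]
force: [1.1, 0.1, 0.1]
grip_width: -0.0001
```

Emit:
drive_tool(
  series=[
    [0, 0, -0.01, -0.04, 0],
    [0, 0, 0, -0.04, 0],
    [0, 0, 0, -0.03, 0],
    [0, 0, 0, 0, 0],
    [0, 0, 0, 0, 0],
  ],
)

```text
clock: 27.6
position: [0.395, 0.2028, 0.0447]
tool_rot: [3.135, 0.001, 3.092]
force: [0.8, 0.0, 0.4]
grip_width: 0.0001
```

Emit:
drive_tool(
  series=[
    [0, 0, -0.03, -0.003, 0],
    [0, 0.015, 0, 0, 0],
    [0, 0.015, -0.001, 0, 0],
    [0, 0.015, -0.001, 0, 0],
    [0, 0.015, -0.001, 0, 0],
    [0, 0.015, -0.001, 0, 0],
    [0, 0.015, -0.001, 0, 0],
    [0, 0.015, -0.001, 0, 0],
    [0, 0.015, -0.001, 0, 0],
  ],
)

```text
clock: 28.5
position: [0.5134, 0.1658, 0.0521]
tool_rot: [3.136, -0.008, 3.097]
force: [-9.5, 0.4, -7.4]
grip_width: -0.0003
```

Emit:
drive_tool(
  series=[
    [0, 0, 0, -0.008, 0],
    [0, 0, 0, 0, 0],
  ],
)

```text
clock: 28.7
position: [0.514, 0.1658, 0.0459]
tool_rot: [3.136, -0.007, 3.097]
force: [-6.7, 1.0, -5.1]
grip_width: 0.0002
```

```bash
python3 look.py w17 0.012 >/dev/null
```

```text
(no output)
```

View pics/w17.png

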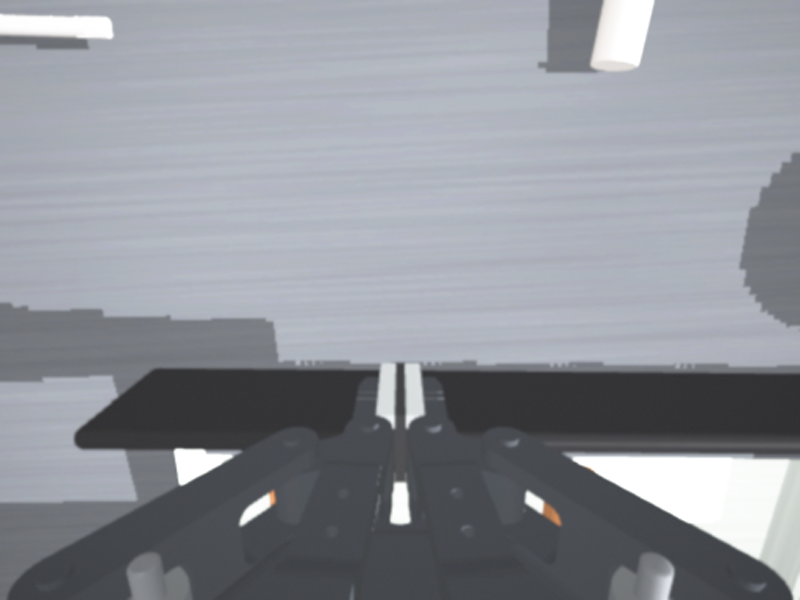

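Emit:
drive_tool(
  series=[
    [0, 0.012, -0.0006, -0.002, 0],
    [0, 0.012, -0.0006, -0.001, 0],
    [0, 0.012, -0.0006, -0.001, 0],
    [0, 0.012, -0.0006, -0.001, 0],
    [0, 0.01, -0.0005, -0.001, 0],
  ],
)

```text
clock: 29.25
position: [0.5639, 0.1633, 0.0433]
tool_rot: [3.139, -0.019, 3.1]
force: [-10.6, -0.7, 7.8]
grip_width: -0.0
```

Emit:
drive_tool(
  series=[
    [0, 0.01, -0.0005, 0, 0],
    [0, 0.008, -0.0004, 0, 0],
    [0, 0.006, -0.0003, 0, 0],
    [0, 0.006, 0, 0, 0],
    [0, 0.004, 0, 0, 0],
  ],
)

```text
clock: 29.75
position: [0.583, 0.1622, 0.0434]
tool_rot: [-3.138, -0.047, 3.102]
force: [-24.4, -0.4, 15.8]
grip_width: 0.0
```

Emit:
drive_tool(
  series=[
    [0, -0.006, 0, 0, 0],
    [0, -0.01, 0, 0, 0],
    [0, -0.02, 0, 0, 0],
    [0, -0.03, 0, 0.02, 0],
    [0, 0, 0, 0, 0],
  ],
)

```text
clock: 30.25
position: [0.5116, 0.1628, 0.0661]
tool_rot: [-3.139, -0.046, 3.103]
force: [1.2, 0.3, -0.5]
grip_width: 0.0003
```

```bash
python3 look.py w18 0.012 >/dev/null
```

```text
(no output)
```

View pics/w18.png

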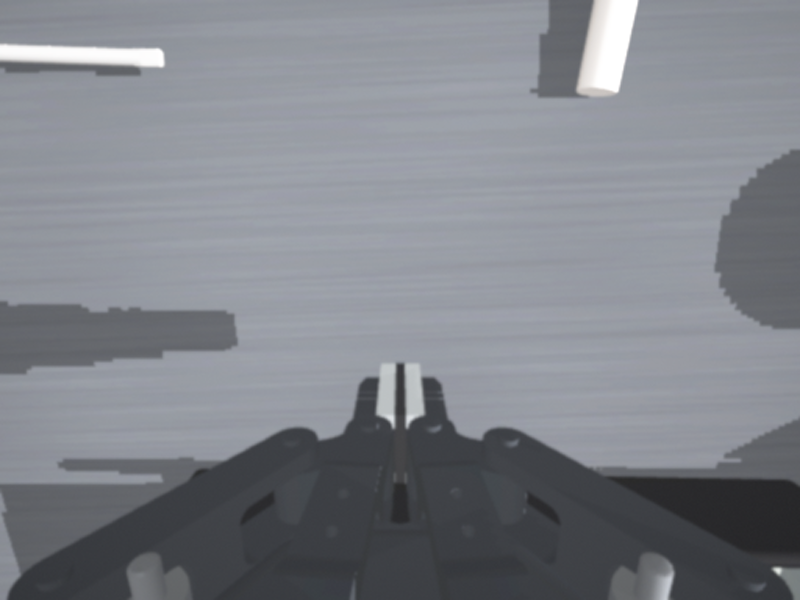

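Emit:
drive_tool(
  series=[
    [60, 0, 0.01, 0.045, 0],
    [60, 0.01, 0.01, 0.045, 0],
    [60, 0.03, 0.01, 0.045, 0],
    [60, 0.03, 0.02, 0.03, 0],
    [60, 0.03, 0.02, 0, 0],
    [60, 0, 0, 0, 0],
    [60, 0, 0, 0, 0],
  ],
)

```text
clock: 31.0
position: [0.6139, 0.2335, 0.235]
tool_rot: [-3.139, -0.038, 3.102]
force: [-0.7, 0.3, -0.1]
grip_width: 0.0511
```

```bash
python3 look.py w19 0.012 |head -1
```

```text
31.0 [0.6139 0.2335 0.235 ] [-3.139 -0.038  3.102] [-0.7  0.3 -0.1] 0.051056176737890945
```

View pics/w19.png

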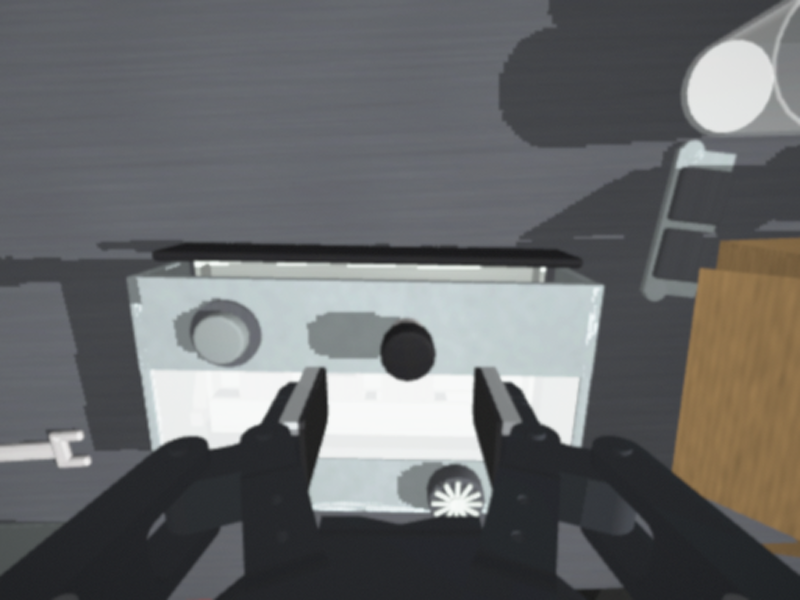

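Run:
```python
from h import *
k=800/512
for n,p,z in(("panel",(365,247),.06),("dryfront",(365,281),.08),("knob",(408,351),.122),("knob_mid",(408,346),.11),("rel",(222,337),.097)): print(n,ray("wrist",(p[0]/k,p[1]/k),z).round(4))
for n in("knob_mid","release_top"):
  for r in bot.masks_of("wrist",n)[:2]:
    p=r["point"];print(n,r["conf"],p,r["mask"].sum(),ray("wrist",p,.118).round(4))
im,c=snap("top","t5",(90,80,280,220))
```

```text
panel [0.585  0.2084 0.06  ]
dryfront [0.6062 0.2087 0.08  ]
knob [0.6435 0.2368 0.122 ]
knob_mid [0.6446 0.237  0.11  ]
rel [0.6379 0.1101 0.097 ]
knob_mid 0.87 [257.6, 223.2] 1076 [0.6427 0.233  0.118 ]
release_top 0.98 [142.1, 217.0] 920 [0.6315 0.1187 0.118 ]
```

View pics/t5.png

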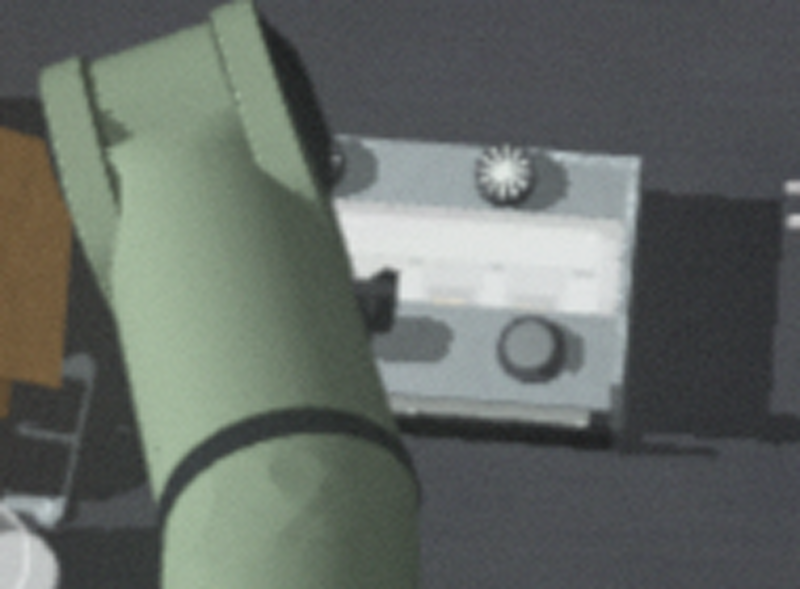

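Emit:
drive_tool(
  newtons=40,
  series=[
    [60, 0.03, 0.002, 0, 0],
    [60, 0, 0, -0.04, 0],
    [60, 0, 0, -0.04, 0],
    [60, 0, 0, -0.03, 0],
    [60, 0, 0, 0, 0],
    [60, 0, 0, 0, 0],
  ],
)

```text
clock: 31.8
position: [0.6424, 0.2327, 0.1235]
tool_rot: [-3.139, -0.038, 3.1]
force: [0.4, 0.1, 1.1]
grip_width: 0.051
```

```bash
python3 look.py w20 |head -1
```

```text
31.8 [0.6424 0.2327 0.1235] [-3.139 -0.038  3.1  ] [0.4 0.1 1.1] 0.05097073603869314
```

View pics/w20.png

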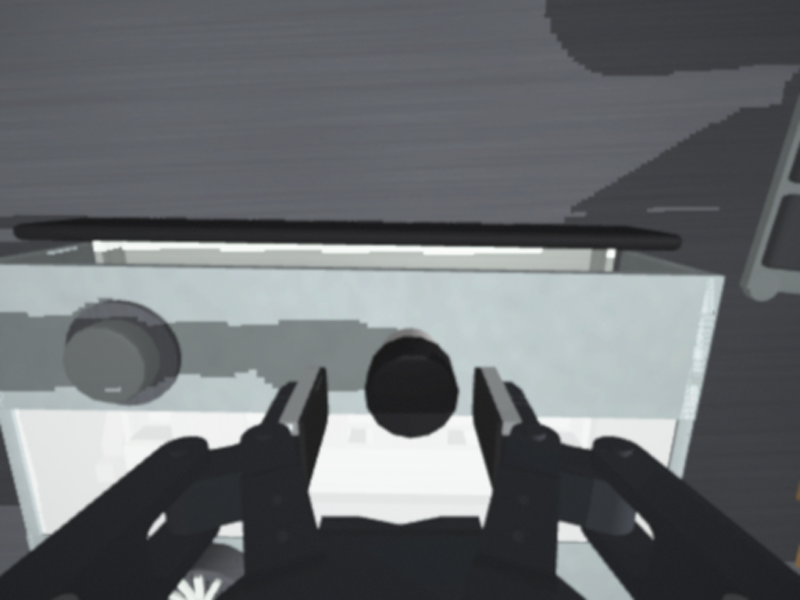

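Run:
```python
from h import *
k=800/512
print(ray("wrist",(411/k,391/k),.122),bot.observe()["position"],proj("wrist",bot.observe()["position"])*k)
```

```text
[0.64523345 0.23609714 0.122     ] [0.64231876 0.23271139 0.12352483] [401.5027799  385.89058642]
```

Emit:
drive_tool(
  newtons=40,
  series=[
    [60, 0.001, 0.004, 0, 0],
    [60, 0, 0, -0.015, 0],
    [60, 0, 0, -0.01, 0],
    [60, 0, 0, 0, 0],
    [60, 0, 0, 0, 0],
  ],
)

```text
clock: 32.35
position: [0.6452, 0.2381, 0.1017]
tool_rot: [3.141, -0.033, 3.1]
force: [0.1, 0.2, 0.7]
grip_width: 0.0512
```

Emit:
drive_tool(
  newtons=40,
  series=[
    [60, 0, -0.001, -0.006, 0],
    [60, 0, 0, 0, 0],
    [0, 0, 0, 0, 0],
    [0, 0, 0, 0, 0],
    [0, 0, 0, 0, 0],
    [0, 0, 0, 0, 0],
  ],
)

```text
clock: 32.95
position: [0.6454, 0.2369, 0.096]
tool_rot: [3.141, -0.032, 3.1]
force: [0.1, 0.4, -1.0]
grip_width: 0.0348
```

Emit:
drive_tool(
  series=[
    [0, 0, 0, 0.005, 0],
    [0, 0, 0, 0.005, 0],
    [0, 0, 0, 0.005, 0],
    [0, 0, 0, 0, 0],
  ],
)

```text
clock: 33.35
position: [0.6454, 0.2369, 0.1123]
tool_rot: [3.141, -0.032, 3.1]
force: [-1.2, -0.1, -0.7]
grip_width: 0.0348
```

Emit:
drive_tool(
  series=[
    [0, 0, 0, 0.002, 0],
    [0, 0, 0, 0, 0],
    [0, 0, 0, 0, 0],
  ],
)

```text
clock: 33.65
position: [0.6454, 0.2369, 0.114]
tool_rot: [3.141, -0.032, 3.1]
force: [0.8, -1.0, -0.5]
grip_width: 0.0348
```

```bash
python3 look.py w21 |head -1
python3 - <<'E'
from h import *
snap("scene","s3",(260,170,420,280))
E
```

```text
33.65 [0.6454 0.2369 0.114 ] [ 3.141 -0.032  3.1  ] [ 0.8 -1.  -0.5] 0.034827090209964814
```

View pics/s3.png

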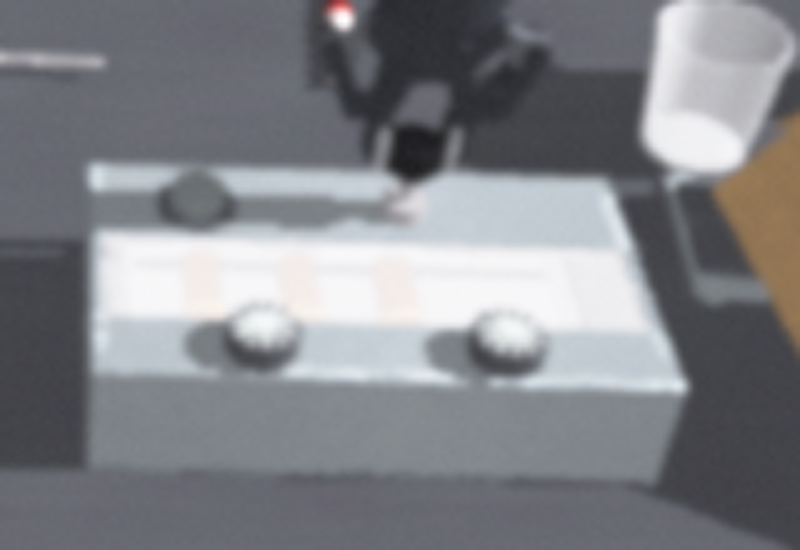

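View pics/w21.png

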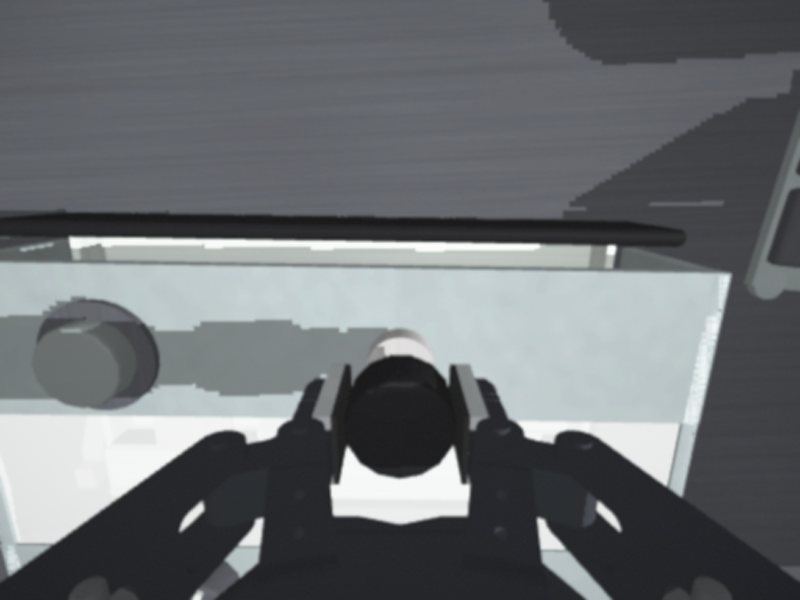

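Emit:
drive_tool(
  series=[
    [60, 0, 0, 0, 0],
    [60, 0, 0, 0, 0],
    [60, 0, 0, 0, 0],
    [60, 0, 0, 0.04, 0],
    [60, 0, 0, 0.03, 0],
    [60, 0, 0, 0, 0],
    [0, 0, 0, 0, 0],
    [0, 0, 0, 0, 0],
    [0, 0, 0, 0, 0],
  ],
)

```text
clock: 34.65
position: [0.6444, 0.2367, 0.1856]
tool_rot: [3.141, -0.034, 3.1]
force: [0.5, -0.7, -0.2]
grip_width: 0.0078
```

```bash
python3 look.py w22 |head -1
python3 - <<'E'
from h import *
snap("scene","s4",(260,170,420,280))
E
```

```text
34.65 [0.6444 0.2367 0.1856] [ 3.141 -0.034  3.1  ] [ 0.5 -0.7 -0.2] 0.007819941318259183
```

View pics/s4.png

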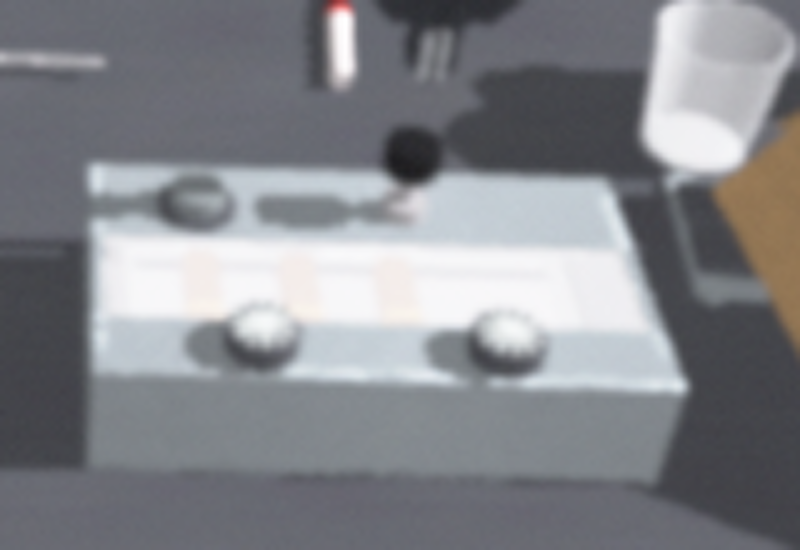

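View pics/w22.png

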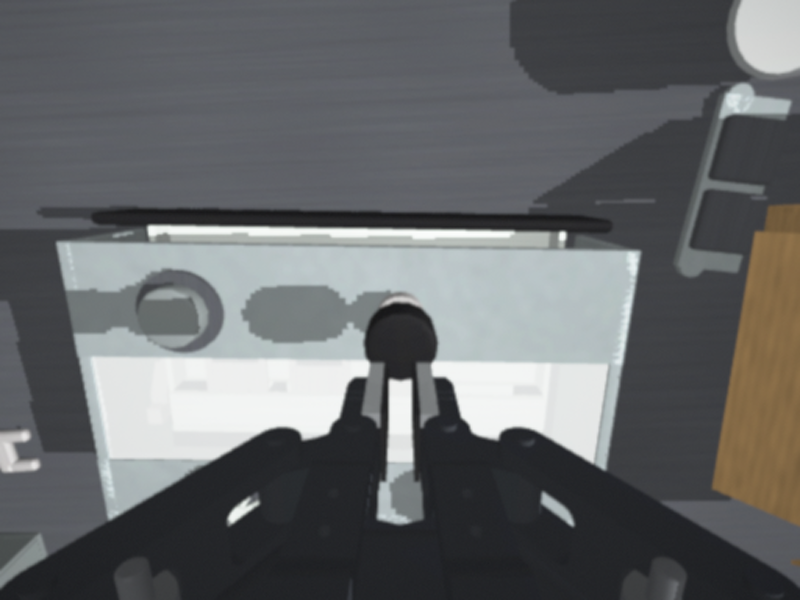

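The knob stays up on its detent. I'll let the fan blow for more than 6 s.

Emit:
drive_tool(
  series=[
    [0, 0, 0, 0, 0],
    [0, 0, 0, 0, 0],
    [0, 0, 0, 0, 0],
    [0, 0, 0, 0, 0],
    [0, 0, 0, 0, 0],
    [0, 0, 0, 0, 0],
    [0, 0, 0, 0, 0],
    [0, 0, 0, 0, 0],
    [0, 0, 0, 0, 0],
    [0, 0, 0, 0, 0],
    [0, 0, 0, 0, 0],
    [0, 0, 0, 0, 0],
  ],
)

```text
clock: 35.95
position: [0.644, 0.2365, 0.1843]
tool_rot: [-3.141, -0.036, 3.1]
force: [-0.1, -0.5, 0.6]
grip_width: 0.0004
```

Emit:
drive_tool(
  series=[
    [0, 0, 0, 0, 0],
    [0, 0, 0, 0, 0],
    [0, 0, 0, 0, 0],
    [0, 0, 0, 0, 0],
    [0, 0, 0, 0, 0],
    [0, 0, 0, 0, 0],
    [0, 0, 0, 0, 0],
    [0, 0, 0, 0, 0],
    [0, 0, 0, 0, 0],
    [0, 0, 0, 0, 0],
    [0, 0, 0, 0, 0],
    [0, 0, 0, 0, 0],
  ],
)

```text
clock: 37.15
position: [0.644, 0.2365, 0.1843]
tool_rot: [-3.141, -0.036, 3.1]
force: [0.2, 0.3, 0.6]
grip_width: -0.0
```

Emit:
drive_tool(
  series=[
    [0, 0, 0, 0, 0],
    [0, 0, 0, 0, 0],
    [0, 0, 0, 0, 0],
    [0, 0, 0, 0, 0],
    [0, 0, 0, 0, 0],
    [0, 0, 0, 0, 0],
    [0, 0, 0, 0, 0],
    [0, 0, 0, 0, 0],
    [0, 0, 0, 0, 0],
    [0, 0, 0, 0, 0],
    [0, 0, 0, 0, 0],
    [0, 0, 0, 0, 0],
  ],
)

```text
clock: 38.35
position: [0.644, 0.2365, 0.1843]
tool_rot: [-3.141, -0.036, 3.1]
force: [-0.7, -0.5, -0.3]
grip_width: -0.0
```

Emit:
drive_tool(
  series=[
    [0, 0, 0, 0, 0],
    [0, 0, 0, 0, 0],
    [0, 0, 0, 0, 0],
    [0, 0, 0, 0, 0],
    [0, 0, 0, 0, 0],
    [0, 0, 0, 0, 0],
    [0, 0, 0, 0, 0],
    [0, 0, 0, 0, 0],
    [0, 0, 0, 0, 0],
    [0, 0, 0, 0, 0],
    [0, 0, 0, 0, 0],
    [0, 0, 0, 0, 0],
  ],
)

```text
clock: 39.55
position: [0.644, 0.2364, 0.1843]
tool_rot: [-3.141, -0.036, 3.1]
force: [-0.4, -0.2, -0.5]
grip_width: -0.0001
```

Emit:
drive_tool(
  series=[
    [0, 0, 0, 0, 0],
    [0, 0, 0, 0, 0],
    [0, 0, 0, 0, 0],
    [0, 0, 0, 0, 0],
    [0, 0, 0, 0, 0],
    [0, 0, 0, 0, 0],
    [0, 0, 0, 0, 0],
    [0, 0, 0, 0, 0],
    [0, 0, 0, 0, 0],
    [0, 0, 0, 0, 0],
    [0, 0, 0, 0, 0],
    [0, 0, 0, 0, 0],
  ],
)

```text
clock: 40.75
position: [0.644, 0.2365, 0.1843]
tool_rot: [-3.141, -0.036, 3.1]
force: [-0.5, 0.4, -0.4]
grip_width: -0.0001
```

Emit:
drive_tool(
  series=[
    [0, 0, 0, 0, 0],
    [0, 0, 0, 0, 0],
    [0, 0, 0, 0, 0],
    [0, 0, 0, 0, 0],
    [0, 0, 0, 0, 0],
    [0, 0, 0, 0, 0],
    [0, 0, 0, 0, 0],
    [0, 0, 0, 0, 0],
    [0, 0, 0, 0, 0],
    [0, 0, 0, 0, 0],
    [0, 0, 0, 0, 0],
    [0, 0, 0, 0, 0],
  ],
)

```text
clock: 41.95
position: [0.644, 0.2365, 0.1843]
tool_rot: [-3.141, -0.036, 3.1]
force: [-0.2, -0.8, -0.3]
grip_width: -0.0
```

Emit:
drive_tool(
  series=[
    [0, 0.001, 0, -0.03, 0],
    [0, 0, 0, -0.008, 0],
    [0, 0, 0, -0.006, 0],
    [0, 0, 0, -0.006, 0],
    [0, 0, 0, -0.005, 0],
    [0, 0, 0, -0.004, 0],
    [0, 0, 0, -0.003, 0],
  ],
)

```text
clock: 42.65
position: [0.6465, 0.237, 0.1234]
tool_rot: [3.14, -0.032, 3.1]
force: [-0.0, 0.6, -0.4]
grip_width: -0.0
```

Emit:
drive_tool(
  series=[
    [0, 0, 0, -0.002, 0],
    [0, 0, 0, -0.002, 0],
    [0, 0, 0, 0, 0],
  ],
)

```text
clock: 42.95
position: [0.6473, 0.2373, 0.1227]
tool_rot: [3.139, -0.03, 3.1]
force: [-0.0, -0.7, -0.6]
grip_width: 0.0003
```

Emit:
drive_tool(
  series=[
    [0, 0, 0, -0.003, 0],
    [0, 0, 0, -0.002, 0],
    [0, 0, 0, 0, 0],
  ],
)

```text
clock: 43.25
position: [0.6484, 0.2376, 0.1227]
tool_rot: [3.137, -0.027, 3.1]
force: [0.2, 0.2, 0.0]
grip_width: 0.0004
```

Emit:
drive_tool(
  series=[
    [0, -0.001, 0, -0.006, 0],
  ],
)

```text
clock: 43.35
position: [0.6496, 0.2382, 0.1208]
tool_rot: [3.134, -0.021, 3.099]
force: [-19.7, -8.6, 95.1]
grip_width: 0.0002
```

Emit:
drive_tool(
  series=[
    [0, 0, 0, 0.01, 0],
    [0, 0, 0, 0.04, 0],
    [0, 0, 0, 0.05, 0],
    [0, -0.03, -0.02, 0.03, 0],
    [0, 0, 0, 0, 0],
  ],
)

```text
clock: 43.85
position: [0.6192, 0.2175, 0.2563]
tool_rot: [3.134, -0.019, 3.099]
force: [0.6, 0.0, 1.7]
grip_width: -0.0001
```

```bash
python3 look.py w23 |head -1
python3 - <<'E'
from h import *
snap("scene","s5",(260,170,420,280))
k=800/512
E
```

```text
43.85 [0.6192 0.2175 0.2563] [ 3.134 -0.019  3.099] [0.6 0.  1.7] -7.153115734744501e-05
```

View pics/s5.png

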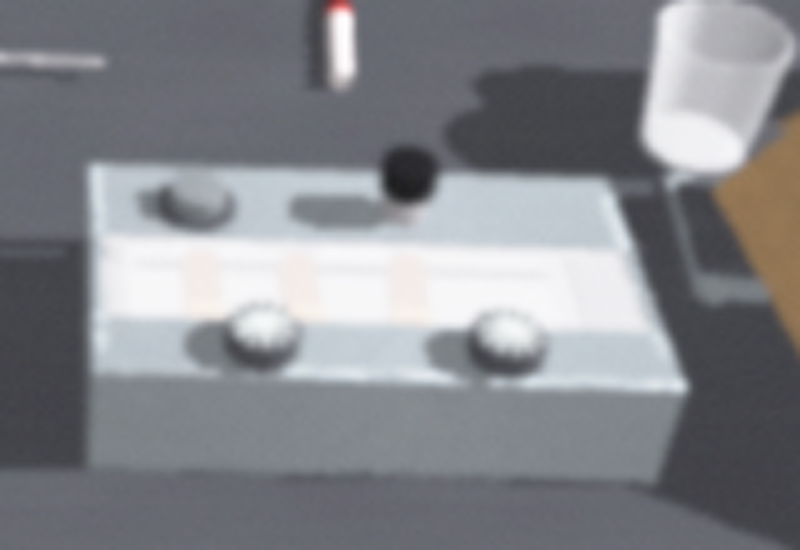

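View pics/w23.png

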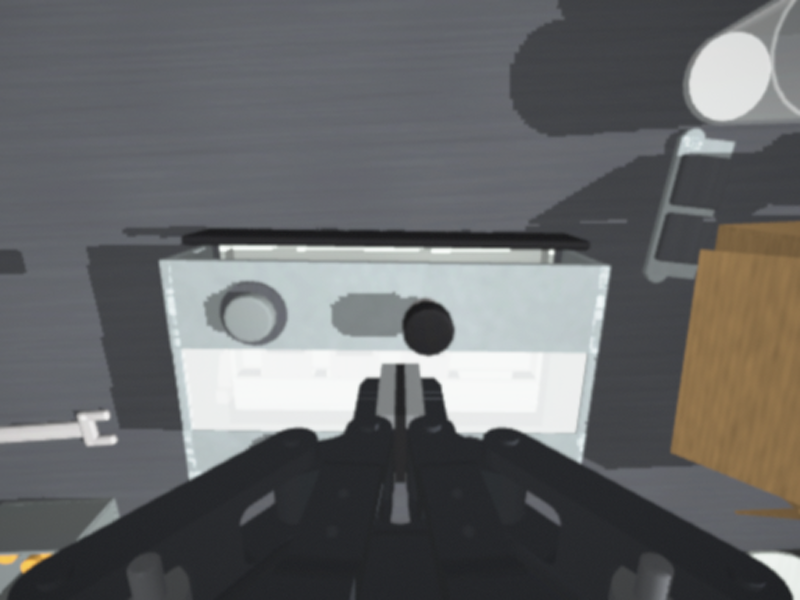

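The knob is fully in. In the scene picture the third scraper's orange patch has shifted from x≈400 to x≈408, so I look closer through the window.

Emit:
drive_tool(
  series=[
    [0, 0.03, 0, 0, 0],
    [0, 0.03, 0, 0, 0],
    [0, 0.03, 0, -0.02, 0],
    [0, 0, 0, -0.02, 0],
    [0, 0, 0, 0, 0],
    [0, 0, 0, 0, 0],
  ],
)

```text
clock: 44.55
position: [0.7119, 0.2218, 0.2031]
tool_rot: [3.136, -0.03, 3.104]
force: [0.2, 0.8, 1.1]
grip_width: -0.0003
```

```bash
python3 look.py w24 |head -1
python3 - <<'E'
from h import *
im,c=snap("wrist","w24b",(100,110,400,250))
o=cv2.imread("pics/w24b.png");l=cv2.cvtColor(o,cv2.COLOR_BGR2LAB);l[...,0]=cv2.createCLAHE(4,(6,6)).apply(l[...,0]);
o=cv2.cvtColor(l,cv2.COLOR_LAB2BGR);cv2.imwrite("pics/w24c.png",o)
snap("scene","s6",(275,210,400,250))
snap("top","t6",(110,95,260,195))
E
```

```text
44.55 [0.7119 0.2218 0.2031] [ 3.136 -0.03   3.104] [0.2 0.8 1.1] -0.00025970511235926815
```

View pics/w24c.png

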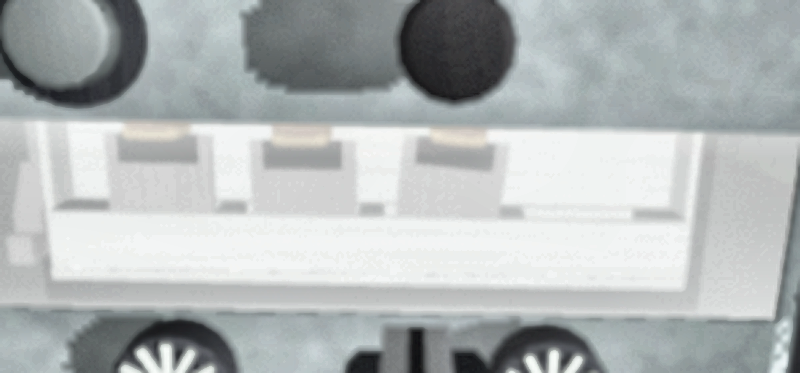

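View pics/s6.png

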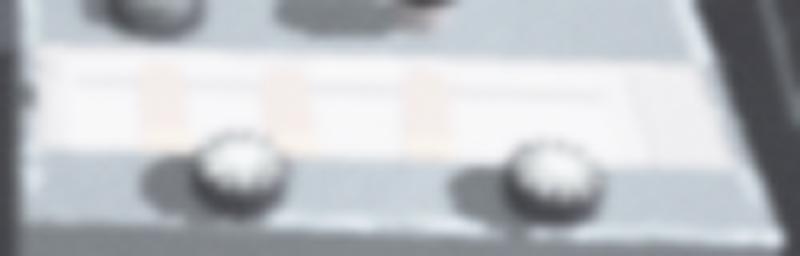

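View pics/t6.png

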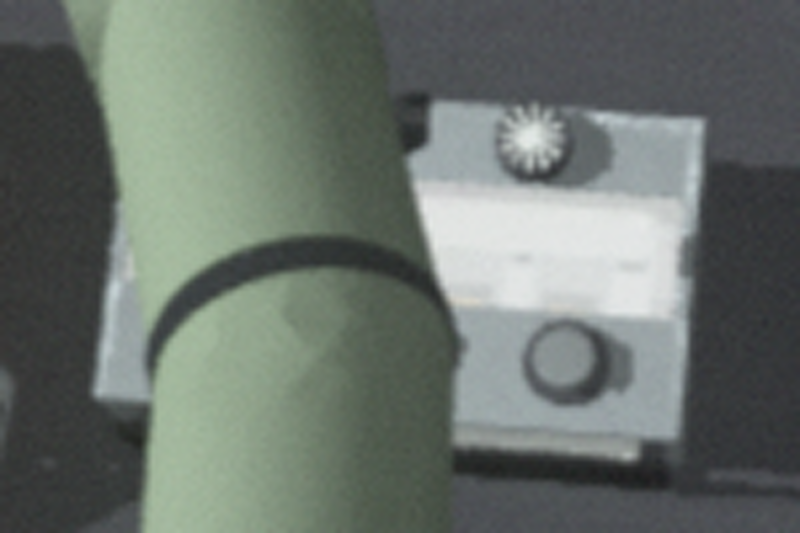

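Emit:
drive_tool(
  series=[
    [0, -0.02, 0, 0.045, 0],
    [0, -0.03, 0, 0.045, 0],
    [0, -0.03, 0, 0.04, 0],
    [0, -0.03, 0, 0.02, 0],
    [0, 0, 0, 0, 0],
  ],
)

```text
clock: 45.25
position: [0.5979, 0.2218, 0.3612]
tool_rot: [3.132, -0.025, 3.105]
force: [0.7, 0.5, 0.1]
grip_width: -0.0003
```

Run:
```python
from h import *
im,c=snap("scene","s7"); im,c=snap("top","t7")
s=bot.observe();print(s["clock"],s["position"],s["force"])
```

```text
45.35 [0.59968036 0.22116455 0.35814416] [ 0.23148226  0.59787165 -0.46213114]
```

View pics/s7.png

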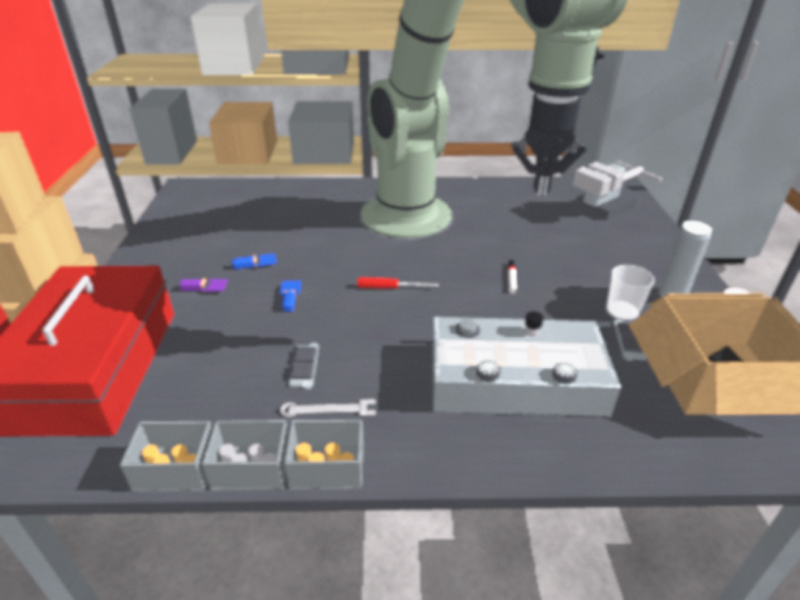

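View pics/t7.png

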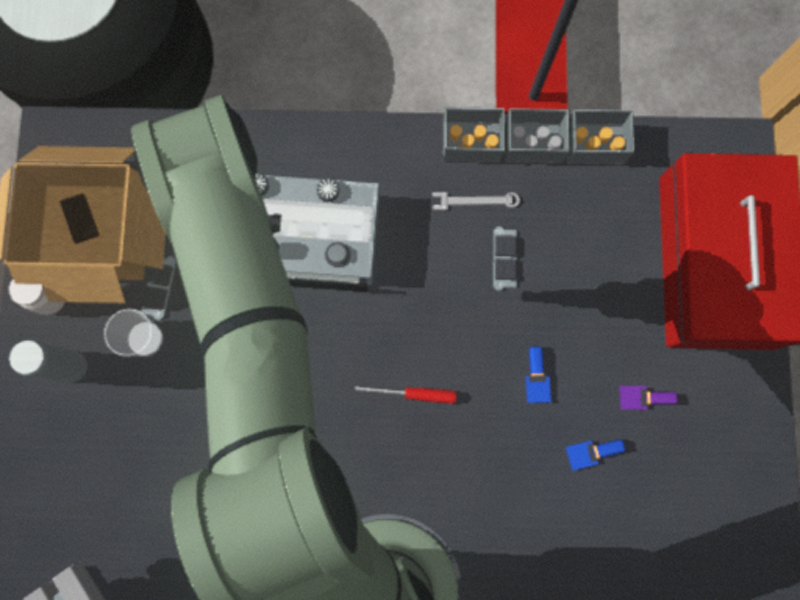

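The tray is shut with three scrapers in it, and nothing orange is left on the bench. The look-alikes, wrench, pads, cup, marker and screwdriver are where they were, and the robot is clear. Handing in.

```bash
python3 -c "
from workcell import bot
print(bot.job_done())"
```

```text
the job is handed in; nothing more can be done
None
```

The job is done and handed in at about 45 s. I pressed the release, seated all three scrapers on the bench in slots 0, 1 and 2, and pushed the tray home, where it stayed. I then pulled the knob to its detent, let the fan blow for about 8 s, and pushed the knob fully back in.

My last pictures show the tray shut, the knob down and all three blades still in the slots. Nothing else on the bench appears to have moved, and the blue and purple look-alikes were never touched.

Two things were not perfect:
- **Knob push:** the last press, with the fingertips against the knob's end stop, read 95 N at the wrist for a moment. That is under the 120 N limit, and I backed off at once.
- **Third scraper:** between my pictures during the fan run and after the knob push, the scraper in slot 2 moved a few mm sideways and turned a few degrees. I can't tell whether it was the simulated knock or my knob press. Its blade still looked to be in the slot to about the same depth as the others. I could see its handle only in a blurred view through the window, where it looked level with the other two. I did not reopen the tray to straighten it.

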